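Open the lab's dial-locked hardware box

TASK

Open the grey lockbox with the blue lid: its code is 3 on the left dial and 7 on the right (left and right as seen from the robot). The right dial has slipped on its spindle and reads up to a number out, either way, so feel slowly from 6 to 8 until the sprung bolt drops back; never wrench a dial once the bolt has dropped and never heave at the lid while it is still bolted. Then swing the lid up by its bow handle until it stands upright and let go, leaving the other things on the table where they are.

Things in the scene. Friction and masses are not known exactly. Their poses are not given: they have to be found in the camera images.
- lockbox: Grey steel lockbox fixed to the table, 310 mm wide (y), 85 mm high; front face at x = -125 mm, rear at +110 mm of its origin (on its underside); front (-x) faces the robot. Front 90 mm: fixed lock ledge, top 85 mm up, with two dials, upright axes at x = -83 mm, y = +100 (left) and -100 mm (right), and the bolt's orange tab between them. Behind, flush with it: the blue lid, x -35 to +110 mm.
- left_dial_grip (a point): On the upright axis of the left dial's round fluted knob, 112 mm above the table, at the height to grip. The knob is 40 mm in diameter, from 91 to 123 mm above the table; under it lies the black number disc, 76 mm in diameter, its top 91 mm above the table. The point turns with the dial.
- right_dial_grip (a point): The same point on the right dial's knob (same sizes).
- left_dial (a joint): Angle of the left dial, rad, anticlockwise from above, no end stops. Numbers 0 to 9 stand clockwise round the disc, 0.6283 rad apart; the 0 is red and a red line on the knob's top points to it. The number at the red index line on the ledge beyond the disc (+x of the box) is joint / 0.6283: 3 at 1.885 rad. It turns with about 0.1 N m. True: it frees the bolt within 0.16 rad of its number.
- right_dial (a joint): Right dial, same meaning: 7 at 4.398 rad. Slipped: the spot that frees the bolt lies up to 0.55 rad (nearly a number) to either side of that, different each time, unseen, about 0.07 rad wide. With the left dial on its number the bolt drops by itself as this dial is turned slowly (under 1 rad/s) through the spot; then both dials are locked but for that play: then a hard stop on a pin 24 mm from the axis.
- bolt (a joint): Travel of the spring-loaded bolt, m: 0 = thrown, the lid is locked; 0.010 = dropped back towards the robot by its own spring, the lid is free. It rides with two pins (about 4 N of spring) on the hidden cams of the dials and drops only when the gates of both meet the pins.
- bolt_tab (a point): Top centre of the bolt's orange tab, 14 x 22 mm, standing 6 mm above the ledge midway between the dials; it moves 10 mm towards the front of the box when the bolt drops, and then bares a green strip behind it.
- lid (a joint): Lid angle, rad: 0 shut, 1.57 upright, stop at 1.75. A stiff hinge holds it at any angle. It lifts with about 5 N at the handle; while bolted it has about 0.01 rad of play.
- lid_handle (a point): Middle of the round steel bar of the lid's bow handle: 10 mm thick, parallel to the box's y, 58 mm clear between its legs, 30 mm above and 22 mm in front of the lid's front edge (115 mm above the table when shut). It is 169 mm from the hinge line. The bar can roll between the finger pads.
- lid_hinge (a point): Middle of the lid's hinge line, on the rear top edge of the box, 85 mm above the table; the line runs along the box's y.
- driver: Bystander: screwdriver with an orange handle, 170 mm long, lying left of the box.
- mouse: Bystander: black computer mouse, about 80 x 60 x 34 mm.
- spool: Bystander: green filament spool lying flat, 200 mm in diameter, 64 mm high.
- bracket: Bystander: orange printed angle bracket, 90 x 50 x 60 mm.
- mug: Bystander: white mug, 80 mm in diameter, 95 mm high.
- cap1: Bystander: yellow cap, 26 mm in diameter, 16 mm high, close in front of the box.
- cap2: Bystander: yellow cap like the other, close to the right side of the box.

How it is judged:
By the outcome, as a careful person would: the job done as asked, in the order asked, and still so for the second after the job is handed in, with the robot touching nothing.
It also fails if it takes over 72 s, if anything falls off the work surface, if the arm or the gripper's body presses on something with over 40 N, if the wrist force passes 120 N, or if a joint passes its speed limit or range.

ROBOT

A 6-joint arm with a two-finger parallel gripper is mounted at the origin on the work surface. World frame = base frame: x ahead of the robot, y to its left, z up, the work surface at z = 0. Lengths are in m, angles in rad, forces in N, time in s.
With the tool pointing down it reaches from about 0.35 to 0.875 m from the base axis. Payload 4.2 kg.
Tool frame: the origin (TCP) lies at the very end of the fingers, on their centre line; the grasp point (between the pads) lies behind it (env.grasp_offset is the z of the grasp point in the tool frame, in m); z points along the fingers, y is the line along which they close (so a half turn about z gives the same grasp; the last joint's range is limited). The gripper opens to 85 mm and grips with 20 to 120 N. Pads are 22 mm wide; open, the fingers measure 114 mm over their backs; the gripper's body (76 mm by 85 mm) begins 54 mm behind the grasp point. The pads swing forward as they close: fully open they stand 13 mm farther back than shut.
Start: joints at [1.57, 0.385, 0.008, 0, -1.194, -0.259], TCP at [0.161, 0.604, 0.197] pointing down, gripper open.
Joint ranges: [-3.14, 3.14], [-1.21, 2.06], [-1.07, 1.41], [-3.16, 2.05], [-2.99, -0.16], [-3.1, 3.1]. Speed limits (rad/s): [2.79, 2.79, 3.14, 3.14, 3.14, 3.14].

INTERFACE

Orientations are given as a unit quaternion [x, y, z, w].
In Python, from rig import env, cams gives the robot as it stands. The module is installed in compiled form; this text tells all that it offers.
- The arm moves only by the tool drive_tool, never from a script. Its argument "plan" is a list of rows, each an object with "translation": the shift along the tool's x, y, z in cm, a list of three; "rotation": the turn, a rotation vector about the tool's x, y, z in degrees, a list of three. In form: [{"translation": [x, y, z], "rotation": [ax, ay, az]}, ...]. A call has exactly 8 rows; each row shifts and turns the commanded pose from where the row before left it, along the tool's axes as they then stand; what a row does not reach is not made up. A row lasts 1/12 s, in which the tool goes at most 41.7 mm and 7.16 degrees, less where a joint would pass 70% of its speed; a pose out of reach is approached as far as the arm can. A call is refused whole if a number of a shift passes 4.17 or a number of a turn 7.16, either way. A call with a gripper value outside its range is refused whole. "grip" is the opening, from 0 (shut) to 1 (fully open), set as the call begins (left out, the last holds). The fingers move at their own pace and stop on an object; the grip force is fixed at half the most. Time passes only in rows, so rows that do not move let the fingers close, or fill a call up. It gives the time, the measured TCP pose, the force, the opening and the grip force at its end, in the units of the state.
- env.get_state(): the state, without advancing time (a new reading comes with each control period).
- cams.camera(name): name is "scene" or "side" or "wrist"; returns a dict with "frame" (420x560x3 uint8, red, green, blue), "K" (3x3 intrinsics, pixels), "extrinsics" (4x4, takes a point from world to camera coordinates). Camera axes: x right, y down, z forward; pixel columns grow to the right and rows downward; lengths in m; the calibration is good to about 2 mm. A picture is of the moment at which its call begins. There is no depth.
- env.hand_in(): hands the job in; it is judged then, once.
The state is a dict: "time": time; "joints": joint angles; "joint_velocities": joint speeds; "tau": joint torques, N m; "tcp_pos": TCP position; "eef_rot": TCP orientation; "force": force on the tool from outside, world axes, zero at the start; "torque": the same for the moment, N m; "gripper_width": finger opening in m; "grasp_force": force on a finger pad.
Only numpy, scipy, OpenCV 4.12 (cv2) and the standard library are available. Lean on these libraries where they do the work, as an engineer would, in place of code of your own. Each camera call takes 0.05 s, during which the arm holds its last target. There are 200 camera calls.

## Working session

There is one attempt and no reset: what is moved stays moved. The work goes in short steps, Python scripts to look and compute and a tool call to move; the robot and the scene stay as the last step left them, time stands still between calls to the robot, and variables do not carry over. Pictures are saved under pics/ and viewed, at most 10 in all, crops included, and the job is handed in when it is done.

Besides the shell and the picture viewer there is one more tool, called after "Request:" as name([rows], argument=value, ...), one row to a line, values as JSON. drive_tool: Moves the arm, as the interface text tells. Its arguments: {"type":"object","properties":{"plan":{"type":"array"},"grip":{"type":"number"}},"required":["plan"]}

```bash
mkdir -p pics; cat > h.py <<'E'
import numpy as np, cv2
from scipy.spatial.transform import Rotation as R
from rig import env, cams
def shot(n,f=None):
    c=cams.camera(n)
    if f: cv2.imwrite('pics/'+f,c['frame'][:,:,::-1])
    return c
def ray(c,u,v,z):
    E=c['extrinsics'];Rm=E[:3,:3];o=-Rm.T@E[:3,3]
    d=Rm.T@np.linalg.inv(c['K'])@np.array([u,v,1.]);return o+d*(z-o[2])/d[2]
def proj(c,p):
    q=c['K']@(c['extrinsics'][:3,:3]@np.array(p)+c['extrinsics'][:3,3]);return q[:2]/q[2]
E
python3 - <<'E'
from h import *
np.set_printoptions(precision=4,suppress=True)
a=shot('scene');b=shot('side')
np.savez('c.npz',**{n+k:v[k] for n,v in(('scene',a),('side',b)) for k in v})
cv2.imwrite('pics/a.png',a['frame'][:,:,::-1]);cv2.imwrite('pics/b.png',b['frame'][:,:,::-1])
for c in(a,b):
    E=c['extrinsics'];print(-E[:3,:3].T@E[:3,3],E[2,:3],c['K'][0,0])
s=env.get_state();print(s,env.grasp_offset)
E
```

```text
[1.5446 0.0889 1.2064] [-0.6826 -0.0328 -0.73  ] 453.1906889668042
[ 0.2628 -0.8171  0.7062] [ 0.2056  0.7853 -0.5839] 400.3323029140648
{'time': 0.1, 'joints': array([ 1.5696,  0.3855,  0.0068, -0.0004, -1.194 , -0.2586]), 'joint_velocities': array([ 0.0007, -0.0035,  0.0033,  0.0014, -0.0006,  0.0002]), 'tau': array([ -0.0001, -39.3321,  18.8928,   4.1978,  -0.0026,   0.    ]), 'tcp_pos': array([0.1604, 0.6035, 0.1956]), 'eef_rot': array([ 0.9916, -0.1296, -0.0001,  0.001 ]), 'force': array([ 0.3501, -0.6912, -0.3157]), 'torque': array([ 0.0016, -0.0428, -0.0091]), 'grasp_force': 0.0, 'gripper_width': 0.08558793829612123} -0.0187
```

View pics/a.png

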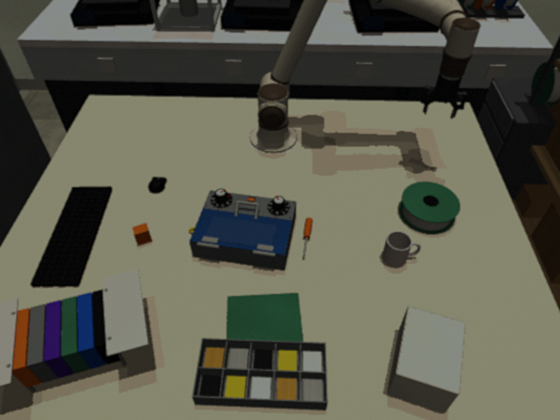

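View pics/b.png

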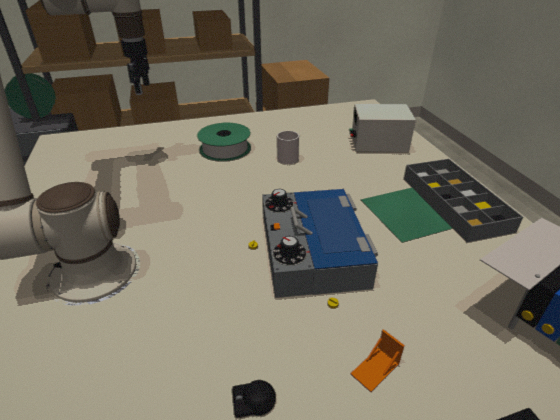

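The scene view shows the box with its dials at (278,205) (left) and (221,197) (right), and the handle at about (247,205). In the side view they are at (279,200), (290,245) and (300,220), with cap1 at (253,244) and cap2 at (333,302). Next I enlarge the dials.

```bash
python3 - <<'E'
import numpy as np,cv2
c=np.load('c.npz')
a=c['sceneframe'][180:250,190:310,::-1];b=c['sideframe'][180:280,245:365,::-1]
f=lambda i,s:cv2.convertScaleAbs(cv2.resize(i,None,fx=s,fy=s,interpolation=cv2.INTER_CUBIC),alpha=1.5)
a=f(a,4);b=f(b,4)  # 480x280 , 480x400
im=np.zeros((600,800,3),np.uint8)
a=f(c['sceneframe'][183:223,200:300,::-1],5);im[:200,:500]=a
im[200:600,:480]=b
cv2.imwrite('pics/c.png',im)
E
```

```text
(no output)
```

View pics/c.png

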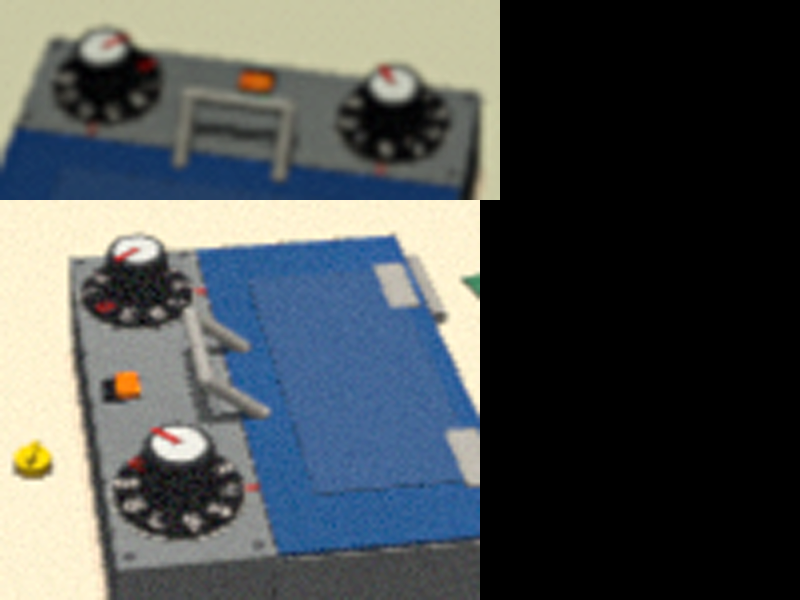

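The crop shows the white knob tops with red lines. The red 0s are at side (279,245.8) right and (271,206.5) left. The index marks are at side (308,252) and (295,202.8). The bolt tab is forward-thrown.

```bash
python3 - <<'E'
from h import *
np.set_printoptions(precision=4,suppress=True)
d=np.load('c.npz')
C={n:{k:d[n+k] for k in('frame','K','extrinsics')} for n in('scene','side')}
pts={'topR':(.123,(220.6,192.4),(290,240.5)),'topL':(.123,(278.6,199.6),(279.2,192.5)),
'0R':(.091,(229.4,195.8),(279,245.8)),'0L':(.091,None,(271,206.5)),
'idxR':(.085,(218.6,208.6),(308,252)),'idxL':(.085,(276.2,216.6),(295,202.8)),
'lineR':(.123,None,(245+163/4,180+(435-200)/4)),'lineL':(.123,None,(245+122/4,180+(258-200)/4)),
'tab':(.091,(251.4,199),(276.8,226)),'hA':(.115,(200+190/5,183+93/5),(245+206/4,180+(383-200)/4)),'hB':(.115,(200+290/5,183+105/5),(245+192/4,180+(312-200)/4)),
'cap1':(.016,None,(253,244)),'cap2':(.016,None,(333,302))}
P={}
for k,(z,*uv) in pts.items():
    q=[ray(C[n],*p,z)[:2] if p else None for n,p in zip(('scene','side'),uv)]
    P[k]=np.mean([x for x in q if x is not None],0); print(k,*q,P[k])
    if None not in uv:
        # two-view
        A=[];b=[]
        for n,p in zip(('scene','side'),uv):
            M=C[n]['K']@C[n]['extrinsics'][:3]
            for i in(0,1):r=p[i]*M[2]-M[i];A.append(r[:3]);b.append(-r[3])
        print('   tri',np.linalg.lstsq(np.array(A),np.array(b),rcond=None)[0])
v=P['topL']-P['topR'];yaw=np.arctan2(v[1],v[0])-np.pi/2
print('dist',np.linalg.norm(v),'yaw',np.degrees(yaw))
for s in'LR':
    for z in('0','line'):
        w=P[z+s]-P['top'+s];a=(np.arctan2(w[1],w[0])-yaw)
        print(s,z,np.linalg.norm(w),'angle',a,(a%(2*np.pi))/.6283)
E
```

```text
topR [ 0.4656 -0.1534] [ 0.4606 -0.1586] [ 0.4631 -0.156 ]
   tri [ 0.4619 -0.1543  0.1192]
topL [0.4919 0.0443] [0.4878 0.0365] [0.4899 0.0404]
   tri [0.489  0.0437 0.119 ]
0R [ 0.4491 -0.128 ] [ 0.4415 -0.1339] [ 0.4453 -0.1309]
   tri [ 0.4433 -0.1287  0.0857]
0L None [0.4618 0.0242] [0.4618 0.0242]
idxR [ 0.5054 -0.1587] [ 0.5021 -0.166 ] [ 0.5038 -0.1623]
   tri [ 0.5029 -0.1602  0.081 ]
idxL [0.5342 0.038 ] [0.5306 0.0318] [0.5324 0.0349]
   tri [0.5318 0.0375 0.0816]
lineR None [ 0.4531 -0.1502] [ 0.4531 -0.1502]
lineL None [0.476  0.0299] [0.476  0.0299]
tab [ 0.4616 -0.0505] [ 0.4555 -0.0606] [ 0.4585 -0.0556]
   tri [ 0.4568 -0.0518  0.085 ]
hA [ 0.4988 -0.0914] [ 0.4935 -0.1017] [ 0.4961 -0.0965]
   tri [ 0.4949 -0.093   0.1095]
hB [ 0.5072 -0.0237] [ 0.5062 -0.0299] [ 0.5067 -0.0268]
   tri [ 0.5065 -0.0246  0.1127]
cap1 None [ 0.3992 -0.0256] [ 0.3992 -0.0256]
cap2 None [ 0.5301 -0.2657] [ 0.5301 -0.2657]
dist 0.19823274665873442 yaw -7.75799680412958
L 0 0.03238543954178495 angle -2.481560913827916 6.050651588972896
L line 0.017375782109917293 angle -2.3567968146786327 6.249225676429976
R 0 0.0307485197562058 angle 2.3240049849184223 3.698877900554548
R line 0.011562791252103485 angle 2.752502427413435 4.380872875081068
```

Request:
drive_tool([
  {"translation": [1.98, 2.32, -0.4], "rotation": [0, 0, 0]},
  {"translation": [1.98, 2.32, -0.4], "rotation": [0, 0, 0]},
  {"translation": [1.98, 2.32, -0.4], "rotation": [0, 0, 0]},
  {"translation": [1.98, 2.32, -0.4], "rotation": [0, 0, 0]},
  {"translation": [1.98, 2.32, -0.4], "rotation": [0, 0, 0]},
  {"translation": [1.98, 2.32, -0.4], "rotation": [0, 0, 0]},
  {"translation": [1.98, 2.32, -0.4], "rotation": [0, 0, 0]},
  {"translation": [1.98, 2.32, -0.4], "rotation": [0, 0, 0]},
])

```text
time: 0.77
tcp_pos: [0.2662, 0.3822, 0.2284]
eef_rot: [0.992, -0.129, -0.0, 0.0]
force: [0.3, 1.0, -0.3]
gripper_width: 0.0854
grasp_force: 0.0
```

Request:
drive_tool([
  {"translation": [1.98, 2.32, -0.4], "rotation": [0, 0, 0]},
  {"translation": [1.98, 2.32, -0.4], "rotation": [0, 0, 0]},
  {"translation": [1.98, 2.32, -0.4], "rotation": [0, 0, 0]},
  {"translation": [1.98, 2.32, -0.4], "rotation": [0, 0, 0]},
  {"translation": [1.98, 2.32, -0.4], "rotation": [0, 0, 0]},
  {"translation": [1.98, 2.32, -0.4], "rotation": [0, 0, 0]},
  {"translation": [1.98, 2.32, -0.4], "rotation": [0, 0, 0]},
  {"translation": [1.98, 2.32, -0.4], "rotation": [0, 0, 0]},
])

```text
time: 1.43
tcp_pos: [0.3713, 0.1623, 0.2607]
eef_rot: [0.992, -0.129, -0.0, -0.0]
force: [-0.5, 0.5, 0.1]
gripper_width: 0.0854
grasp_force: 0.0
```

Request:
drive_tool([
  {"translation": [1.98, 2.32, -0.4], "rotation": [0, 0, 0]},
  {"translation": [1.98, 2.32, -0.4], "rotation": [0, 0, 0]},
  {"translation": [1.98, 2.32, -0.4], "rotation": [0, 0, 0]},
  {"translation": [1.98, 2.32, -0.4], "rotation": [0, 0, 0]},
  {"translation": [1.98, 2.32, -0.4], "rotation": [0, 0, 0]},
  {"translation": [1.98, 2.32, -0.4], "rotation": [0, 0, 0]},
  {"translation": [1.98, 2.32, -0.4], "rotation": [0, 0, 0]},
  {"translation": [0, 0, 0], "rotation": [0, 0, 0]},
])

```text
time: 2.1
tcp_pos: [0.4651, -0.0321, 0.2886]
eef_rot: [0.991, -0.132, 0.0, 0.001]
force: [0.5, -0.4, -0.3]
gripper_width: 0.0854
grasp_force: 0.0
```

```bash
python3 - <<'E'
from h import *
c=shot('wrist','w1.png');E=c['extrinsics'];s=env.get_state()
print(s['time'],s['joints'],s['tcp_pos'],s['eef_rot'],-E[:3,:3].T@E[:3,3],E[2,:3],c['K'][0])
np.savez('w1.npz',**c)
E
```

```text
2.15 [ 2.84875405e-01  5.02245129e-02 -1.99564378e-01 -6.88282524e-05
 -1.32204830e+00  1.02158482e+00] [ 0.46402281 -0.03060325  0.28810848] [ 9.91277257e-01 -1.31791991e-01 -4.89335961e-04  1.80314115e-04] [ 0.54376611 -0.05331612  0.46474905] [-0.30662884  0.08220679 -0.94827253] [347.74331362   0.         273.47893669]
```

View pics/w1.png

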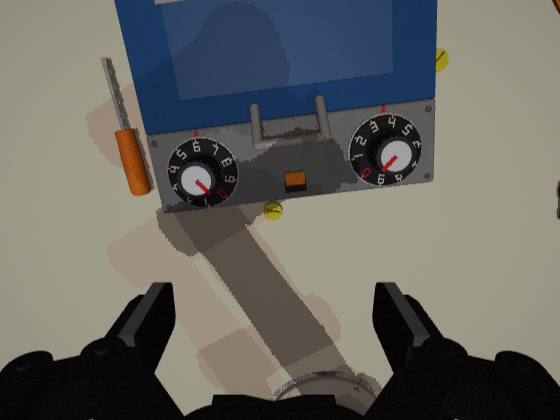

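The wrist view shows the left dial with its knob top at (197,180) and 6 near the index (195,133). The right knob top is at (396,155), reading between 3 and 4 at the index (383,108). The red 0s are at (222,194) and (365,173), the tab is at (294,178), and cap1 is at (273,211).

```bash
cat > m.py <<'E'
from h import *
np.set_printoptions(precision=4,suppress=True)
def cc(mask,mn=4):
    n,l,st,ce=cv2.connectedComponentsWithStats(mask.astype(np.uint8));return [(st[i,4],*ce[i].round(1)) for i in range(1,n) if st[i,4]>=mn]
def masks(c):
    h=cv2.cvtColor(c['frame'],cv2.COLOR_RGB2HSV).astype(int);H,S,V=h[...,0],h[...,1],h[...,2]
    return dict(red=((H<6)|(H>172))&(S>130)&(V>70),white=(S<40)&(V>190),orange=(H>=6)&(H<16)&(S>150)&(V>100),green=(H>40)&(H<90)&(S>90)&(V>60))
E
python3 - <<'E'
from m import *
c=dict(np.load('w1.npz'));m=masks(c)
for k in m:
    print(k)
    for t in cc(m[k]):
        if t[2]<230: print('  ',t,ray(c,t[1],t[2],{'white':.123,'red':.09,'orange':.091,'green':.085}[k])[:2], ray(c,t[1],t[2],.123)[:2] if k=='red' else '')
for u,v in((290,143),(255,140),(325,132)): print('h',ray(c,u,v,.115))
E
```

```text
red
   (np.int32(20), np.float64(383.0), np.float64(108.8)) [ 0.5044 -0.16  ] [ 0.5079 -0.1506]
   (np.int32(19), np.float64(195.2), np.float64(132.9)) [0.5321 0.0349] [0.5331 0.0272]
   (np.int32(73), np.float64(388.5), np.float64(163.6)) [ 0.4466 -0.1564] [ 0.4551 -0.1473]
   (np.int32(42), np.float64(365.9), np.float64(172.2)) [ 0.4436 -0.1311] [ 0.4525 -0.1242]
   (np.int32(70), np.float64(202.5), np.float64(187.1)) [0.4745 0.0465] [0.4806 0.0377]
   (np.int32(12), np.float64(221.2), np.float64(193.5)) [0.4621 0.0288] [0.4693 0.0216]
white
orange
   (np.int32(19), np.float64(557.9), np.float64(2.6)) [ 0.5563 -0.3345] 
   (np.int32(1082), np.float64(131.0), np.float64(162.4)) [0.5207 0.1118] 
   (np.int32(215), np.float64(294.6), np.float64(178.1)) [ 0.4579 -0.0543] 
green
h [ 0.499  -0.0585  0.115 ]
h [ 0.5109 -0.0258  0.115 ]
h [ 0.5003 -0.0943  0.115 ]
```

```bash
python3 - <<'E'
from m import *
c=dict(np.load('w1.npz'));f=c['frame'].astype(int)
P=[]
for u,v in((197,180),(396,155)):
    w=(f.min(2)>130)|((f[...,0]>120)&(f[...,1]<90)); w[:, :]&=np.hypot(*(np.indices(w.shape)-np.array([v,u])[:,None,None]))<22
    b=max(cc(cv2.morphologyEx(w.astype(np.uint8),cv2.MORPH_OPEN,np.ones((5,5)))));print(b)
    P.append(ray(c,b[1],b[2],.123)[:2])
L,Rr=P;d=L-Rr;yaw=np.arctan2(d[1],d[0])-np.pi/2
print(L,Rr,np.linalg.norm(d),np.degrees(yaw))
for C,z,l,i in((L,(.4621,.0288),(.4806,.0377),(.5321,.0349)),(Rr,(.4436,-.1311),(.4551,-.1473),(.5044,-.16))):
    for p in(z,l,i):
        w=np.array(p)-C;print(np.linalg.norm(w),np.arctan2(w[1],w[0])-yaw)
E
```

```text
(np.int32(590), np.float64(195.1), np.float64(179.5))
(np.int32(595), np.float64(396.9), np.float64(154.6))
[0.4899 0.0423] [ 0.4618 -0.1567] 0.20100595412863353 -8.049982655550474
0.030933437395972388 -2.548157033292177
0.010404575082334767 -2.5392015934663554
0.042836190311042355 -0.033993908036765746
0.03138120147838352 2.328652762261944
0.011514395022340501 2.328711298841918
0.042762374642032294 0.06298322364448422
```

Request:
drive_tool([
  {"translation": [0.09, -1.1, 2.0], "rotation": [0, 0, 0]},
  {"translation": [0.09, -1.1, 2.2], "rotation": [0, 0, 0]},
  {"translation": [0.09, -1.1, 2.2], "rotation": [0, 0, 0]},
  {"translation": [0.09, -1.1, 2.2], "rotation": [0, 0, 0]},
  {"translation": [0.09, -1.1, 2.2], "rotation": [0, 0, 0]},
  {"translation": [0.09, -1.1, 2.2], "rotation": [0, 0, 0]},
  {"translation": [0.09, -1.1, 2.2], "rotation": [0, 0, 0]},
  {"translation": [0, 0, 0], "rotation": [0, 0, 0]},
], grip=0.8)

```text
time: 2.82
tcp_pos: [0.4862, 0.0452, 0.1321]
eef_rot: [0.992, -0.129, -0.004, 0.002]
force: [0.2, 0.1, -0.7]
gripper_width: 0.0683
grasp_force: 0.0
```

```bash
python3 - <<'E'
from h import *
c=shot('wrist','w2.png');s=env.get_state();print(s['time'],s['tcp_pos'],s['eef_rot'],s['gripper_width'])
for p in((.49,.042,.123),(*s['tcp_pos'][:2],.123)):print(proj(c,p))
E
```

```text
2.8667 [0.48740233 0.04472376 0.13440034] [ 0.99170263 -0.12851742 -0.0027008   0.0013707 ] 0.06830993159085946
[276.97589354 239.56214292]
[273.54980452 244.68053226]
```

View pics/w2.png

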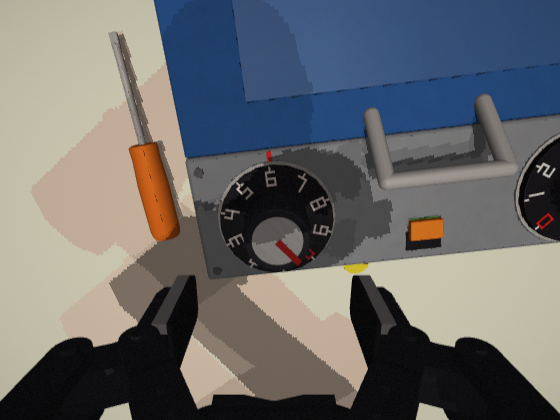

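The knob top is at (277,241), centred between the fingers and matching the projected estimate (277,240). The number at the index is 6.

Request:
drive_tool([
  {"translation": [0, 0, 0.7], "rotation": [0, 0, 0]},
  {"translation": [0, 0, 0.7], "rotation": [0, 0, 0]},
  {"translation": [0, 0, 0.7], "rotation": [0, 0, 0]},
  {"translation": [0, 0, 0.7], "rotation": [0, 0, 0]},
  {"translation": [0, 0, 0.6], "rotation": [0, 0, 0]},
  {"translation": [0, 0, 0.5], "rotation": [0, 0, 0]},
  {"translation": [0, 0, 0], "rotation": [0, 0, 0]},
  {"translation": [0, 0, 0], "rotation": [0, 0, 0]},
])

```text
time: 3.53
tcp_pos: [0.4894, 0.044, 0.0974]
eef_rot: [0.992, -0.13, -0.0, 0.0]
force: [-0.1, 0.0, -0.1]
gripper_width: 0.0684
grasp_force: 0.0
```

Request:
drive_tool([
  {"translation": [0, 0, 0], "rotation": [0, 0, 0]},
  {"translation": [0, 0, 0], "rotation": [0, 0, 0]},
  {"translation": [0, 0, 0], "rotation": [0, 0, 0]},
  {"translation": [0, 0, 0], "rotation": [0, 0, 0]},
  {"translation": [0, 0, 0], "rotation": [0, 0, 0]},
  {"translation": [0, 0, 0], "rotation": [0, 0, 0]},
  {"translation": [0, 0, 0], "rotation": [0, 0, 0]},
  {"translation": [0, 0, 0], "rotation": [0, 0, 0]},
], grip=0.2)

```text
time: 4.2
tcp_pos: [0.4895, 0.0441, 0.0976]
eef_rot: [0.992, -0.13, 0.0, -0.0]
force: [-0.1, -0.1, -0.1]
gripper_width: 0.0173
grasp_force: 0.0
```

```bash
python3 - <<'E'
from h import *
a=shot('wrist')['frame'];b=shot('side')['frame'][150:270,220:370]
im=np.hstack([cv2.resize(a,(480,360)),cv2.resize(b,(320,256))[:256].copy() if 0 else cv2.copyMakeBorder(cv2.resize(b,(320,256)),0,104,0,0,0)])
cv2.imwrite('pics/w3.png',im[:,:,::-1]);s=env.get_state();print(s['tcp_pos'],s['gripper_width'],s['grasp_force'],s['force'])
E
```

```text
[0.48943865 0.04414109 0.09762151] 0.01684511003822612 0.0 [-0.51969939 -0.60531233 -0.9101614 ]
```

View pics/w3.png

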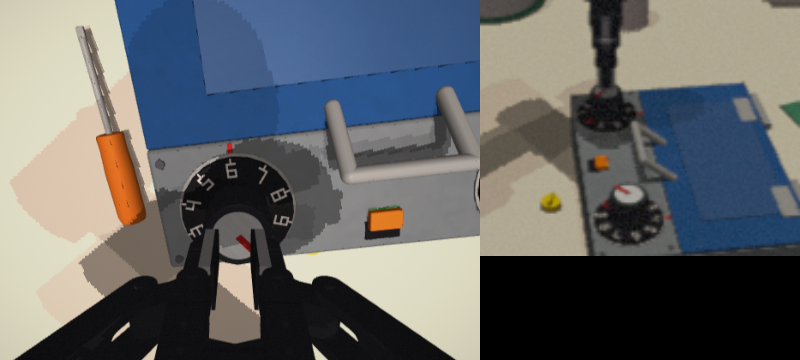

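The fingers have shut to 17 mm without meeting the knob. The knob top is still visible beyond the pads, at about full-frame (278,274). I check where the tips project.

```bash
python3 - <<'E'
from m import *
c=shot('wrist');s=env.get_state();t=s['tcp_pos'];f=c['frame'].astype(int)
np.savez('w3.npz',**c)
q=R.from_quat(s['eef_rot'])
for d in(0,-.0187,-.03):
  for y in(-.0085,.0085):
    p=t+q.apply([0,y,d]);print(d,y,p,proj(c,p))
print('knob',proj(c,(.49,.042,.123)),proj(c,(.49,.042,.091)))
m=masks(c)['red']
for x in cc(m):print(x,ray(c,x[1],x[2],.123),ray(c,x[1],x[2],.085))
im=cv2.resize(c['frame'][190:330,190:350],None,fx=4,fy=4);cv2.imwrite('pics/w4.png',im[:,:,::-1])
E
```

```text
0 -0.0085 [0.4916 0.0523 0.0976] [258.0435 253.4168]
0 0.0085 [0.4872 0.0359 0.0976] [288.6833 253.4327]
-0.0187 -0.0085 [0.4916 0.0523 0.1163] [256.4685 269.1074]
-0.0187 0.0085 [0.4872 0.0359 0.1163] [290.2091 269.1252]
-0.03 -0.0085 [0.4916 0.0523 0.1276] [255.3522 280.2285]
-0.03 0.0085 [0.4872 0.0359 0.1276] [291.2905 280.2477]
knob [277.2699 273.5255] [276.7084 246.7983]
(np.int32(67), np.float64(267.7), np.float64(172.5)) [0.5391 0.0335 0.123 ] [0.5317 0.0361 0.085 ]
(np.int32(147), np.float64(284.3), np.float64(282.6)) [0.4843 0.0399 0.123 ] [0.4632 0.0442 0.085 ]
```

View pics/w4.png

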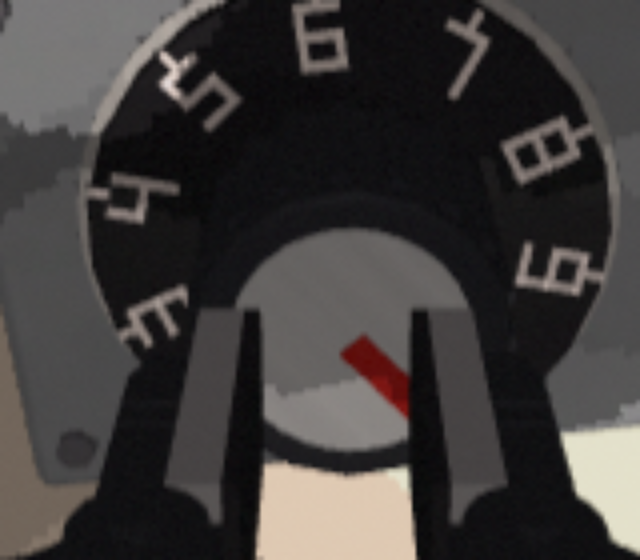

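The pad tips (at about (257,268) and (293,268), 37 px apart) are nearer the camera than the reported TCP. They cross above the white knob top, so the tips really sit about 25–30 mm above the nominal TCP. I'll reopen, go down 15 mm, and test.

Request:
drive_tool([
  {"translation": [0, 0, 0], "rotation": [0, 0, 0]},
  {"translation": [0, 0, 0], "rotation": [0, 0, 0]},
  {"translation": [0, 0, 0], "rotation": [0, 0, 0]},
  {"translation": [0, 0, 0], "rotation": [0, 0, 0]},
  {"translation": [0, 0.1, 0], "rotation": [0, 0, 0]},
  {"translation": [0, 0.1, 0.5], "rotation": [0, 0, 0]},
  {"translation": [0, 0, 0.5], "rotation": [0, 0, 0]},
  {"translation": [0, 0, 0.5], "rotation": [0, 0, 0]},
], grip=0.8)

```text
time: 5.02
tcp_pos: [0.4887, 0.0421, 0.082]
eef_rot: [0.992, -0.13, -0.0, 0.0]
force: [0.5, 0.6, -0.6]
gripper_width: 0.0684
grasp_force: 0.0
```

Request:
drive_tool([
  {"translation": [0, 0, 0], "rotation": [0, 0, 0]},
  {"translation": [0, 0, 0], "rotation": [0, 0, 0]},
  {"translation": [0, 0, 0], "rotation": [0, 0, 0]},
  {"translation": [0, 0, 0], "rotation": [0, 0, 0]},
  {"translation": [0, 0, 0], "rotation": [0, 0, 0]},
  {"translation": [0, 0, 0], "rotation": [0, 0, 0]},
  {"translation": [0, 0, 0], "rotation": [0, 0, 0]},
  {"translation": [0, 0, 0], "rotation": [0, 0, 0]},
], grip=0.35)

```text
time: 5.68
tcp_pos: [0.4889, 0.0423, 0.0829]
eef_rot: [0.992, -0.129, 0.0, -0.0]
force: [-2.7, 1.1, 4.0]
gripper_width: 0.0362
grasp_force: 59.9
```

The pads now touch only the knob's top edge (36 mm), so I go deeper.

Request:
drive_tool([
  {"translation": [0, 0, 0], "rotation": [0, 0, 0]},
  {"translation": [0, 0, 0], "rotation": [0, 0, 0]},
  {"translation": [0, 0, 0], "rotation": [0, 0, 0]},
  {"translation": [0, 0, 0], "rotation": [0, 0, 0]},
  {"translation": [0, 0, 0.4], "rotation": [0, 0, 0]},
  {"translation": [0, 0, 0.4], "rotation": [0, 0, 0]},
  {"translation": [0, 0, 0.4], "rotation": [0, 0, 0]},
  {"translation": [0, 0, 0.3], "rotation": [0, 0, 0]},
], grip=0.7)

```text
time: 6.35
tcp_pos: [0.4886, 0.0421, 0.0669]
eef_rot: [0.992, -0.13, -0.0, 0.0]
force: [0.3, 0.6, 0.9]
gripper_width: 0.0597
grasp_force: 0.0
```

Request:
drive_tool([
  {"translation": [0, 0, 0], "rotation": [0, 0, 0]},
  {"translation": [0, 0, 0], "rotation": [0, 0, 0]},
  {"translation": [0, 0, 0], "rotation": [0, 0, 0]},
  {"translation": [0, 0, 0], "rotation": [0, 0, 0]},
  {"translation": [0, 0, 0], "rotation": [0, 0, 0]},
  {"translation": [0, 0, 0], "rotation": [0, 0, 0]},
  {"translation": [0, 0, 0], "rotation": [0, 0, 0]},
  {"translation": [0, 0, 0], "rotation": [0, 0, 0]},
], grip=0.35)

```text
time: 7.02
tcp_pos: [0.4888, 0.0423, 0.0675]
eef_rot: [0.992, -0.13, -0.0, -0.0]
force: [-1.4, 1.3, -0.6]
gripper_width: 0.0379
grasp_force: 60.3
```

Request:
drive_tool([
  {"translation": [0, 0, 0], "rotation": [0, 0, 6]},
  {"translation": [0, 0, 0], "rotation": [0, 0, 7]},
  {"translation": [0, 0, 0], "rotation": [0, 0, 7]},
  {"translation": [0, 0, 0], "rotation": [0, 0, 7]},
  {"translation": [0, 0, 0], "rotation": [0, 0, 7]},
  {"translation": [0, 0, 0], "rotation": [0, 0, 7]},
  {"translation": [0, 0, 0], "rotation": [0, 0, 7]},
  {"translation": [0, 0, 0], "rotation": [0, 0, 7]},
])

```text
time: 7.68
tcp_pos: [0.489, 0.0425, 0.0676]
eef_rot: [0.818, -0.575, -0.0, -0.0]
force: [-0.7, 3.0, -1.2]
gripper_width: 0.0383
grasp_force: 60.2
```

Request:
drive_tool([
  {"translation": [0, 0, 0], "rotation": [0, 0, 7]},
  {"translation": [0, 0, 0], "rotation": [0, 0, 7]},
  {"translation": [0, 0, 0], "rotation": [0, 0, 7]},
  {"translation": [0, 0, 0], "rotation": [0, 0, 7]},
  {"translation": [0, 0, 0], "rotation": [0, 0, 7]},
  {"translation": [0, 0, 0], "rotation": [0, 0, 7]},
  {"translation": [0, 0, 0], "rotation": [0, 0, 7]},
  {"translation": [0, 0, 0], "rotation": [0, 0, 2]},
])

```text
time: 8.35
tcp_pos: [0.4892, 0.0425, 0.0676]
eef_rot: [-0.491, 0.871, 0.0, 0.0]
force: [-0.6, 1.8, -1.9]
gripper_width: 0.0384
grasp_force: 60.2
```

Request:
drive_tool([
  {"translation": [0, 0, 0], "rotation": [0, 0, 0]},
  {"translation": [0, 0, 0], "rotation": [0, 0, 0]},
  {"translation": [0, 0, 0], "rotation": [0, 0, 0]},
  {"translation": [0, 0, 0], "rotation": [0, 0, 0]},
  {"translation": [0, 0, -1], "rotation": [0, 0, 0]},
  {"translation": [0, 0, -2], "rotation": [0, 0, 0]},
  {"translation": [0, 0, -2.5], "rotation": [0, 0, 0]},
  {"translation": [0, 0, -2.5], "rotation": [0, 0, 0]},
], grip=0.75)

```text
time: 9.02
tcp_pos: [0.4886, 0.0419, 0.1484]
eef_rot: [-0.493, 0.87, -0.0, -0.001]
force: [0.7, 0.6, -0.5]
gripper_width: 0.0638
grasp_force: 0.0
```

```bash
python3 - <<'E'
from m import *
c=shot('side');s=env.get_state();print(s['time'],s['tcp_pos'],s['joints'])
q=R.from_quat(s['eef_rot']).as_matrix();print(np.degrees(np.arctan2(q[1,0],q[0,0])))
yaw=np.radians(-8.05)
for t in cc(masks(c)['red'],3):
    if 250<t[1]<315 and 180<t[2]<262:
        for C in((.487,.036),(.4606,-.1586)):
            for z in(.091,.123):
                w=ray(c,t[1],t[2],z)[:2]-C
                if np.linalg.norm(w)<.045: print(t,z,np.linalg.norm(w),np.arctan2(w[1],w[0])-yaw)
cv2.imwrite('pics/s5.png',cv2.resize(c['frame'][170:280,240:370,::-1],None,fx=4,fy=4,interpolation=2))
E
```

```text
9.0667 [0.4924 0.0427 0.1541] [ 0.4176  0.1951 -0.3781  0.0032 -0.9878 -0.9564]
-120.77198616285597
(np.int32(8), np.float64(285.6), np.float64(238.2)) 0.123 0.012645759583845543 2.3271352438363806
(np.int32(5), np.float64(278.6), np.float64(245.2)) 0.091 0.03326386785656093 2.3368736790677365
(np.int32(5), np.float64(278.6), np.float64(245.2)) 0.123 0.030038269501555574 -2.7075474361984826
```

View pics/s5.png

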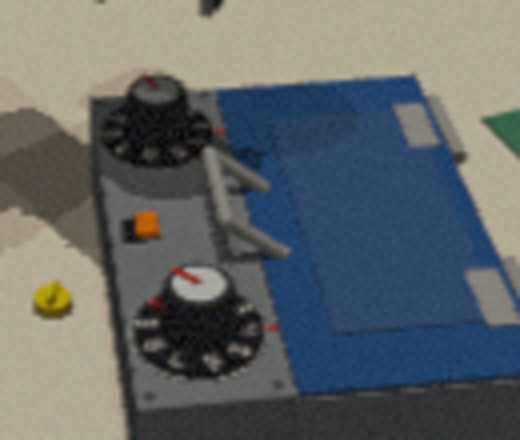

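The side crop shows the left line now pointing away from the camera (at (150,78) over the top at (157,90)), about 3. The right dial is unmoved and the tab is still thrown. I check the left angle with the wrist camera while going to the right dial.

Request:
drive_tool([
  {"translation": [2.63, -1.13, 0], "rotation": [0, 0, 0]},
  {"translation": [2.63, -1.13, 0], "rotation": [0, 0, 0]},
  {"translation": [2.63, -1.13, 0], "rotation": [0, 0, 0]},
  {"translation": [2.63, -1.13, 0], "rotation": [0, 0, 0]},
  {"translation": [2.63, -1.13, 0], "rotation": [0, 0, 0]},
  {"translation": [2.63, -1.13, 0], "rotation": [0, 0, 0]},
  {"translation": [2.63, -1.13, 0], "rotation": [0, 0, 0]},
  {"translation": [0, 0, 0], "rotation": [0, 0, 0]},
])

```text
time: 9.73
tcp_pos: [0.4614, -0.1598, 0.1476]
eef_rot: [-0.492, 0.871, -0.0, -0.0]
force: [-0.4, 0.5, -0.1]
gripper_width: 0.0638
grasp_force: 0.0
```

```bash
python3 - <<'E'
from m import *
yaw=np.radians(-8.05)
s=env.get_state();print(s['time'],s['tcp_pos'],s['joints'])
for n,CL,CR in(('wrist',(.49,.042),(.462,-.1565)),('scene',(.4919,.0443),(.4656,-.1534)),('side',(.4875,.0365),(.4606,-.1586))):
  c=shot(n);print(n,[proj(c,(*C,.123)) for C in(CL,CR)])
  for t in cc(masks(c)['red']|masks(c)['orange'],3):
    for C in(CL,CR):
        for z in(.091,.123):
                w=ray(c,t[1],t[2],z)[:2]-C
                if np.linalg.norm(w)<.045: print(t,'LR'[C==CR],z,np.linalg.norm(w),np.arctan2(w[1],w[0])-yaw)
  cv2.imwrite(f'pics/z_{n}.png',c['frame'][:,:,::-1])
E
```

```text
9.7333 [ 0.4614 -0.1598  0.1476] [ 0.0005  0.1975 -0.3924  0.0008 -0.9811 -0.544 ]
wrist [array([373.6124, 456.2677]), array([275.0367, 241.7322])]
(np.int32(4), np.float64(321.5), np.float64(239.5)) R 0.091 0.03573473624311893 2.402579444353966
(np.int32(4), np.float64(321.5), np.float64(239.5)) R 0.123 0.029019742986166084 2.7918068906808724
(np.int32(33), np.float64(223.7), np.float64(242.4)) R 0.091 0.039707309720217146 -0.038833211073826174
(np.int32(33), np.float64(223.7), np.float64(242.4)) R 0.123 0.03212546233260998 -0.38768652728909736
(np.int32(154), np.float64(290.8), np.float64(247.1)) R 0.091 0.021260940209089637 1.7468913387516838
(np.int32(154), np.float64(290.8), np.float64(247.1)) R 0.123 0.010563842107336631 2.3866302807441264
scene [array([278.5901, 199.6   ]), array([220.6024, 192.4051])]
side [array([279.0758, 192.5147]), array([289.982 , 240.4996])]
(np.int32(5), np.float64(286.8), np.float64(238.8)) R 0.091 0.04444654082419645 1.5917961782017755
(np.int32(5), np.float64(286.8), np.float64(238.8)) R 0.123 0.009229814352933909 2.318363979101737
```

```bash
python3 - <<'E'
from m import *
yaw=np.radians(-8.05)
for n,C in(('scene',(.4919,.0443)),('side',(.4875,.0365))):
  c=shot(n);f=cv2.GaussianBlur(c['frame'],(0,0),.7).astype(float)
  r=f[...,0]/(f[...,1]+f[...,2]+10)
  u0,v0=proj(c,(*C,.123))
  Y,X=np.indices(r.shape);m=(abs(X-u0)<18)&(abs(Y-v0)<22)&(r>.85)
  for t in cc(m,1): print(n,t,[(z,np.linalg.norm(w).round(3),(np.arctan2(w[1],w[0])-yaw).round(2)) for z in(.085,.091,.123) for w in[ray(c,t[1],t[2],z)[:2]-C]])
s=env.get_state();print(s['tcp_pos'])
E
```

```text
scene (np.int32(6), np.float64(286.2), np.float64(205.2)) [(0.085, np.float64(0.028), np.float64(2.13)), (0.091, np.float64(0.026), np.float64(1.93)), (0.123, np.float64(0.036), np.float64(0.95))]
[ 0.4625 -0.1558  0.1476]
```

Request:
drive_tool([
  {"translation": [0, 0, 1.0], "rotation": [0, 0, 0]},
  {"translation": [0, 0, 1.2], "rotation": [0, 0, 0]},
  {"translation": [0, 0, 1.2], "rotation": [0, 0, 0]},
  {"translation": [0, 0, 0], "rotation": [0, 0, 0]},
  {"translation": [0, 0, 0], "rotation": [0, 0, 0]},
  {"translation": [0, 0, 0], "rotation": [0, 0, 0]},
  {"translation": [0, 0, 0], "rotation": [0, 0, 0]},
  {"translation": [0, 0, 0], "rotation": [0, 0, 0]},
])

```text
time: 10.65
tcp_pos: [0.4629, -0.1562, 0.1144]
eef_rot: [-0.494, 0.87, -0.0, 0.001]
force: [0.4, -0.4, -1.0]
gripper_width: 0.0641
grasp_force: 0.0
```

Request:
drive_tool([
  {"translation": [0, 0, 0.8], "rotation": [0, 0, 0]},
  {"translation": [0, 0, 1.0], "rotation": [0, 0, 0]},
  {"translation": [0, 0, 1.0], "rotation": [0, 0, 0]},
  {"translation": [0, 0, 0.7], "rotation": [0, 0, 0]},
  {"translation": [0, 0, 0.6], "rotation": [0, 0, 0]},
  {"translation": [0, 0, 0.5], "rotation": [0, 0, 0]},
  {"translation": [0, 0, 0], "rotation": [0, 0, 0]},
  {"translation": [0, 0, 0], "rotation": [0, 0, 0]},
])

```text
time: 11.32
tcp_pos: [0.4624, -0.1564, 0.0675]
eef_rot: [-0.493, 0.87, 0.0, -0.0]
force: [1.0, 0.4, -0.1]
gripper_width: 0.0643
grasp_force: 0.0
```

Request:
drive_tool([
  {"translation": [0, 0, 0], "rotation": [0, 0, 0]},
  {"translation": [0, 0, 0], "rotation": [0, 0, 0]},
  {"translation": [0, 0, 0], "rotation": [0, 0, 0]},
  {"translation": [0, 0, 0], "rotation": [0, 0, 0]},
  {"translation": [0, 0, 0], "rotation": [0, 0, 0]},
  {"translation": [0, 0, 0], "rotation": [0, 0, 0]},
  {"translation": [0, 0, 0], "rotation": [0, 0, 0]},
  {"translation": [0, 0, 0], "rotation": [0, 0, 0]},
], grip=0.35)

```text
time: 11.98
tcp_pos: [0.4607, -0.1558, 0.0682]
eef_rot: [-0.493, 0.87, 0.001, -0.001]
force: [-4.0, 4.2, 6.1]
gripper_width: 0.038
grasp_force: 59.7
```

Request:
drive_tool([
  {"translation": [0, 0, 0], "rotation": [0, 0, -6]},
  {"translation": [0, 0, 0], "rotation": [0, 0, -7]},
  {"translation": [0, 0, 0], "rotation": [0, 0, -7]},
  {"translation": [0, 0, 0], "rotation": [0, 0, -7]},
  {"translation": [0, 0, 0], "rotation": [0, 0, -7]},
  {"translation": [0, 0, 0], "rotation": [0, 0, -7]},
  {"translation": [0, 0, 0], "rotation": [0, 0, -7]},
  {"translation": [0, 0, 0], "rotation": [0, 0, -7]},
])

```text
time: 12.65
tcp_pos: [0.4608, -0.1558, 0.0682]
eef_rot: [0.841, -0.542, -0.001, 0.0]
force: [-5.2, 3.9, 6.6]
gripper_width: 0.0381
grasp_force: 59.7
```

Request:
drive_tool([
  {"translation": [0, 0, 0], "rotation": [0, 0, -7]},
  {"translation": [0, 0, 0], "rotation": [0, 0, -7]},
  {"translation": [0, 0, 0], "rotation": [0, 0, -4]},
  {"translation": [0, 0, 0], "rotation": [0, 0, -2]},
  {"translation": [0, 0, 0], "rotation": [0, 0, 0]},
  {"translation": [0, 0, 0], "rotation": [0, 0, 0]},
  {"translation": [0, 0, 0], "rotation": [0, 0, 0]},
  {"translation": [0, 0, 0], "rotation": [0, 0, 0]},
])

```text
time: 13.32
tcp_pos: [0.4608, -0.1558, 0.0682]
eef_rot: [0.921, -0.39, -0.001, 0.0]
force: [-4.6, 5.2, 5.9]
gripper_width: 0.0378
grasp_force: 59.7
```

```bash
cat > tab.py <<'E'
from m import *
s=env.get_state();q=R.from_quat(s['eef_rot']).as_matrix()
print('t %.1f yaw %.1f'%(s['time'],np.degrees(np.arctan2(q[1,0],q[0,0]))),'torque',s['torque'],'F',s['force'])
for n in('scene','wrist','side'):
    c=shot(n);m=masks(c);u,v=proj(c,(.458,-.054,.091));k=25 if n!='wrist' else 60
    for col in('orange','green'):
        print(n,col,[(t[0],t[1],t[2],ray(c,t[1],t[2],.091)[:2]) for t in cc(m[col],2) if abs(t[1]-u)<k and abs(t[2]-v)<k])
E
python3 tab.py
```

```text
t 13.3 yaw -45.9 torque [1.151  1.1728 0.0706] F [-4.5904  5.2062  5.8827]
scene orange []
scene green []
wrist orange [(np.int32(76), np.float64(159.5), np.float64(397.0), array([ 0.4523, -0.055 ]))]
wrist green []
side orange []
side green []
```

```bash
python3 - <<'E'
import re
s=open('tab.py').read()
s=s.replace("m=masks(c);","m=masks(c);h=cv2.cvtColor(c['frame'],cv2.COLOR_RGB2HSV).astype(int);m=dict(orange=(h[...,0]>3)&(h[...,0]<18)&(h[...,1]>110)&(h[...,2]>50),green=(h[...,0]>40)&(h[...,0]<90)&(h[...,1]>80)&(h[...,2]>35));")
s+="    cv2.imwrite(f'pics/t_{n}.png',c['frame'][:,:,::-1])\n"
open('tab.py','w').write(s)
E
python3 tab.py; python3 - <<'E'
import cv2,numpy as np
a,b,w=[cv2.imread(f'pics/t_{n}.png') for n in('scene','side','wrist')]
f=lambda i:cv2.resize(i,(400,300),interpolation=2)
cv2.imwrite('pics/t.png',np.vstack([np.hstack([f(a[160:235,200:300]),f(b[180:255,235:335])]),np.hstack([f(w),f(w)*0])]))
E
```

```text
t 13.5 yaw -45.9 torque [1.1373 1.1733 0.0854] F [-4.6419  4.3749  5.6819]
scene orange [(np.int32(17), np.float64(250.6), np.float64(198.9), array([ 0.4612, -0.0533]))]
scene green []
wrist orange [(np.int32(103), np.float64(159.3), np.float64(397.4), array([ 0.4522, -0.0547]))]
wrist green []
side orange [(np.int32(2), np.float64(273.5), np.float64(223.5), array([ 0.4501, -0.0486]))]
side green []
```

View pics/t.png

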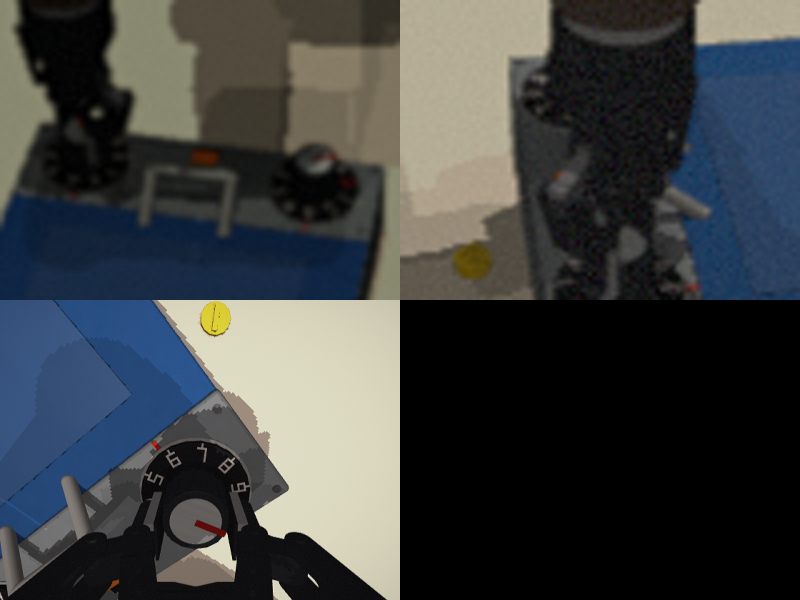

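The tab is visible in the scene view at (250.6,198.9), still thrown, and the wrist view shows 5–6 at the right index. Now I feel slowly.

Request:
drive_tool([
  {"translation": [0, 0, 0], "rotation": [0, 0, -0.9]},
  {"translation": [0, 0, 0], "rotation": [0, 0, -0.9]},
  {"translation": [0, 0, 0], "rotation": [0, 0, -0.9]},
  {"translation": [0, 0, 0], "rotation": [0, 0, -0.9]},
  {"translation": [0, 0, 0], "rotation": [0, 0, -0.9]},
  {"translation": [0, 0, 0], "rotation": [0, 0, -0.9]},
  {"translation": [0, 0, 0], "rotation": [0, 0, -0.9]},
  {"translation": [0, 0, 0], "rotation": [0, 0, 0]},
])

```text
time: 14.28
tcp_pos: [0.4607, -0.1558, 0.0682]
eef_rot: [0.941, -0.339, -0.001, -0.0]
force: [-4.4, 4.5, 4.8]
gripper_width: 0.0381
grasp_force: 59.7
```

```bash
sed -i "s/for n in('scene','wrist','side')/for n in('scene',)/" tab.py; python3 tab.py
```

```text
t 14.3 yaw -39.6 torque [1.1198 1.148  0.0724] F [-4.4227  4.5336  4.7782]
scene orange [(np.int32(17), np.float64(250.6), np.float64(198.9), array([ 0.4612, -0.0533]))]
scene green []
```

Request:
drive_tool([
  {"translation": [0, 0, 0], "rotation": [0, 0, -0.5]},
  {"translation": [0, 0, 0], "rotation": [0, 0, -0.5]},
  {"translation": [0, 0, 0], "rotation": [0, 0, -0.5]},
  {"translation": [0, 0, 0], "rotation": [0, 0, -0.5]},
  {"translation": [0, 0, 0], "rotation": [0, 0, -0.5]},
  {"translation": [0, 0, 0], "rotation": [0, 0, -0.5]},
  {"translation": [0, 0, 0], "rotation": [0, 0, -0.3]},
  {"translation": [0, 0, 0], "rotation": [0, 0, 0]},
])

```text
time: 15.0
tcp_pos: [0.4608, -0.1558, 0.0682]
eef_rot: [0.95, -0.312, -0.001, -0.0]
force: [-4.8, 4.4, 5.5]
gripper_width: 0.038
grasp_force: 59.7
```

```bash
python3 tab.py
```

```text
t 15.0 yaw -36.3 torque [ 1.1769  1.1617 -0.0595] F [-4.7531  4.4461  5.5115]
scene orange [(np.int32(17), np.float64(250.6), np.float64(198.9), array([ 0.4612, -0.0533]))]
scene green []
```

Request:
drive_tool([
  {"translation": [0, 0, 0], "rotation": [0, 0, -0.5]},
  {"translation": [0, 0, 0], "rotation": [0, 0, -0.5]},
  {"translation": [0, 0, 0], "rotation": [0, 0, -0.5]},
  {"translation": [0, 0, 0], "rotation": [0, 0, -0.5]},
  {"translation": [0, 0, 0], "rotation": [0, 0, -0.5]},
  {"translation": [0, 0, 0], "rotation": [0, 0, -0.5]},
  {"translation": [0, 0, 0], "rotation": [0, 0, -0.3]},
  {"translation": [0, 0, 0], "rotation": [0, 0, 0]},
])

```text
time: 15.72
tcp_pos: [0.4608, -0.1558, 0.0682]
eef_rot: [0.959, -0.284, -0.001, -0.0]
force: [-4.4, 3.0, 6.4]
gripper_width: 0.0383
grasp_force: 59.7
```

```bash
python3 tab.py
```

```text
t 15.7 yaw -33.0 torque [ 1.166   1.1995 -0.0072] F [-4.4197  3.0081  6.3691]
scene orange [(np.int32(17), np.float64(250.6), np.float64(198.9), array([ 0.4612, -0.0533]))]
scene green []
```

Request:
drive_tool([
  {"translation": [0, 0, 0], "rotation": [0, 0, -0.5]},
  {"translation": [0, 0, 0], "rotation": [0, 0, -0.5]},
  {"translation": [0, 0, 0], "rotation": [0, 0, -0.5]},
  {"translation": [0, 0, 0], "rotation": [0, 0, -0.5]},
  {"translation": [0, 0, 0], "rotation": [0, 0, -0.5]},
  {"translation": [0, 0, 0], "rotation": [0, 0, -0.5]},
  {"translation": [0, 0, 0], "rotation": [0, 0, -0.3]},
  {"translation": [0, 0, 0], "rotation": [0, 0, 0]},
])

```text
time: 16.43
tcp_pos: [0.4608, -0.1558, 0.0682]
eef_rot: [0.967, -0.256, -0.001, -0.0]
force: [-4.5, 3.5, 5.7]
gripper_width: 0.0377
grasp_force: 59.7
```

```bash
python3 tab.py
```

```text
t 16.4 yaw -29.7 torque [ 1.1466  1.1893 -0.0248] F [-4.5084  3.5316  5.7006]
scene orange [(np.int32(17), np.float64(250.6), np.float64(198.9), array([ 0.4612, -0.0533]))]
scene green []
```

Request:
drive_tool([
  {"translation": [0, 0, 0], "rotation": [0, 0, -0.5]},
  {"translation": [0, 0, 0], "rotation": [0, 0, -0.5]},
  {"translation": [0, 0, 0], "rotation": [0, 0, -0.5]},
  {"translation": [0, 0, 0], "rotation": [0, 0, -0.5]},
  {"translation": [0, 0, 0], "rotation": [0, 0, -0.5]},
  {"translation": [0, 0, 0], "rotation": [0, 0, -0.5]},
  {"translation": [0, 0, 0], "rotation": [0, 0, -0.3]},
  {"translation": [0, 0, 0], "rotation": [0, 0, 0]},
])

```text
time: 17.15
tcp_pos: [0.4608, -0.1558, 0.0682]
eef_rot: [0.974, -0.228, -0.001, -0.0]
force: [-4.2, 4.1, 5.1]
gripper_width: 0.0382
grasp_force: 59.7
```

```bash
python3 tab.py
```

```text
t 17.1 yaw -26.4 torque [ 1.0887  1.1788 -0.0876] F [-4.1519  4.0842  5.1352]
scene orange [(np.int32(17), np.float64(250.6), np.float64(198.9), array([ 0.4612, -0.0533]))]
scene green []
```

Request:
drive_tool([
  {"translation": [0, 0, 0], "rotation": [0, 0, -0.5]},
  {"translation": [0, 0, 0], "rotation": [0, 0, -0.5]},
  {"translation": [0, 0, 0], "rotation": [0, 0, -0.5]},
  {"translation": [0, 0, 0], "rotation": [0, 0, -0.5]},
  {"translation": [0, 0, 0], "rotation": [0, 0, -0.5]},
  {"translation": [0, 0, 0], "rotation": [0, 0, -0.5]},
  {"translation": [0, 0, 0], "rotation": [0, 0, -0.3]},
  {"translation": [0, 0, 0], "rotation": [0, 0, 0]},
])

```text
time: 17.87
tcp_pos: [0.4608, -0.1558, 0.0682]
eef_rot: [0.98, -0.2, -0.001, -0.0]
force: [-4.2, 4.6, 6.1]
gripper_width: 0.0381
grasp_force: 59.7
```

```bash
python3 tab.py
```

```text
t 17.9 yaw -23.1 torque [ 1.164   1.212  -0.0536] F [-4.2481  4.5577  6.1229]
scene orange [(np.int32(17), np.float64(250.6), np.float64(198.9), array([ 0.4612, -0.0533]))]
scene green []
```

Request:
drive_tool([
  {"translation": [0, 0, 0], "rotation": [0, 0, -0.5]},
  {"translation": [0, 0, 0], "rotation": [0, 0, -0.5]},
  {"translation": [0, 0, 0], "rotation": [0, 0, -0.5]},
  {"translation": [0, 0, 0], "rotation": [0, 0, -0.5]},
  {"translation": [0, 0, 0], "rotation": [0, 0, -0.5]},
  {"translation": [0, 0, 0], "rotation": [0, 0, -0.5]},
  {"translation": [0, 0, 0], "rotation": [0, 0, -0.3]},
  {"translation": [0, 0, 0], "rotation": [0, 0, 0]},
])

```text
time: 18.58
tcp_pos: [0.4608, -0.1558, 0.0682]
eef_rot: [0.985, -0.172, -0.001, -0.0]
force: [-4.2, 4.7, 6.0]
gripper_width: 0.0377
grasp_force: 59.8
```

```bash
python3 tab.py
```

```text
t 18.6 yaw -19.8 torque [ 1.0851  1.1441 -0.1144] F [-4.1817  4.6652  6.044 ]
scene orange [(np.int32(17), np.float64(250.6), np.float64(198.9), array([ 0.4612, -0.0533]))]
scene green []
```

Request:
drive_tool([
  {"translation": [0, 0, 0], "rotation": [0, 0, -0.5]},
  {"translation": [0, 0, 0], "rotation": [0, 0, -0.5]},
  {"translation": [0, 0, 0], "rotation": [0, 0, -0.5]},
  {"translation": [0, 0, 0], "rotation": [0, 0, -0.5]},
  {"translation": [0, 0, 0], "rotation": [0, 0, -0.5]},
  {"translation": [0, 0, 0], "rotation": [0, 0, -0.5]},
  {"translation": [0, 0, 0], "rotation": [0, 0, -0.3]},
  {"translation": [0, 0, 0], "rotation": [0, 0, 0]},
])

```text
time: 19.3
tcp_pos: [0.4608, -0.1558, 0.0682]
eef_rot: [0.99, -0.144, -0.001, -0.0]
force: [-3.9, 4.3, 6.4]
gripper_width: 0.038
grasp_force: 59.8
```

```bash
python3 tab.py
```

```text
t 19.3 yaw -16.5 torque [ 1.1526  1.1243 -0.0076] F [-3.9396  4.3029  6.4135]
scene orange [(np.int32(17), np.float64(250.6), np.float64(198.9), array([ 0.4612, -0.0533]))]
scene green []
```

Request:
drive_tool([
  {"translation": [0, 0, 0], "rotation": [0, 0, -0.5]},
  {"translation": [0, 0, 0], "rotation": [0, 0, -0.5]},
  {"translation": [0, 0, 0], "rotation": [0, 0, -0.5]},
  {"translation": [0, 0, 0], "rotation": [0, 0, -0.5]},
  {"translation": [0, 0, 0], "rotation": [0, 0, -0.5]},
  {"translation": [0, 0, 0], "rotation": [0, 0, -0.5]},
  {"translation": [0, 0, 0], "rotation": [0, 0, -0.3]},
  {"translation": [0, 0, 0], "rotation": [0, 0, 0]},
])

```text
time: 20.02
tcp_pos: [0.4608, -0.1558, 0.0682]
eef_rot: [0.993, -0.115, -0.001, -0.0]
force: [-4.5, 5.3, 5.8]
gripper_width: 0.0378
grasp_force: 59.8
```

```bash
python3 tab.py
```

```text
t 20.0 yaw -13.2 torque [ 1.1463  1.1965 -0.051 ] F [-4.4587  5.2766  5.8022]
scene orange [(np.int32(17), np.float64(250.6), np.float64(198.9), array([ 0.4612, -0.0533]))]
scene green []
```

Request:
drive_tool([
  {"translation": [0, 0, 0], "rotation": [0, 0, -0.5]},
  {"translation": [0, 0, 0], "rotation": [0, 0, -0.5]},
  {"translation": [0, 0, 0], "rotation": [0, 0, -0.5]},
  {"translation": [0, 0, 0], "rotation": [0, 0, -0.5]},
  {"translation": [0, 0, 0], "rotation": [0, 0, -0.5]},
  {"translation": [0, 0, 0], "rotation": [0, 0, -0.5]},
  {"translation": [0, 0, 0], "rotation": [0, 0, -0.3]},
  {"translation": [0, 0, 0], "rotation": [0, 0, 0]},
])

```text
time: 20.73
tcp_pos: [0.4608, -0.1558, 0.0682]
eef_rot: [0.996, -0.086, -0.001, -0.0]
force: [-4.6, 4.3, 6.2]
gripper_width: 0.0383
grasp_force: 59.8
```

```bash
python3 tab.py
```

```text
t 20.7 yaw -9.9 torque [ 1.1437  1.201  -0.0025] F [-4.6474  4.2891  6.1814]
scene orange [(np.int32(17), np.float64(250.6), np.float64(198.9), array([ 0.4612, -0.0533]))]
scene green []
```

Request:
drive_tool([
  {"translation": [0, 0, 0], "rotation": [0, 0, -0.5]},
  {"translation": [0, 0, 0], "rotation": [0, 0, -0.5]},
  {"translation": [0, 0, 0], "rotation": [0, 0, -0.5]},
  {"translation": [0, 0, 0], "rotation": [0, 0, -0.5]},
  {"translation": [0, 0, 0], "rotation": [0, 0, -0.5]},
  {"translation": [0, 0, 0], "rotation": [0, 0, -0.5]},
  {"translation": [0, 0, 0], "rotation": [0, 0, -0.3]},
  {"translation": [0, 0, 0], "rotation": [0, 0, 0]},
])

```text
time: 21.45
tcp_pos: [0.4608, -0.1558, 0.0682]
eef_rot: [0.998, -0.058, -0.001, -0.0]
force: [-3.7, 3.2, 5.5]
gripper_width: 0.0379
grasp_force: 59.8
```

```bash
python3 tab.py; python3 - <<'E'
from m import *
c=shot('wrist');C=(.462,-.1565)
for t in cc(masks(c)['red'],10):
    w=ray(c,t[1],t[2],.123)[:2]-C
    print(t,np.linalg.norm(w),(np.arctan2(w[1],w[0])+.1405)%6.2832)
E
```

```text
t 21.4 yaw -6.6 torque [ 1.1763  1.1532 -0.0761] F [-3.6575  3.1826  5.498 ]
scene orange [(np.int32(17), np.float64(250.6), np.float64(198.9), array([ 0.4612, -0.0533]))]
scene green []
(np.int32(84), np.float64(275.5), np.float64(184.6)) 0.05120739441300786 0.02023207062030455
(np.int32(397), np.float64(294.4), np.float64(319.8)) 0.009827537363452722 4.138101633768185
```

Request:
drive_tool([
  {"translation": [0, 0, 0], "rotation": [0, 0, -0.5]},
  {"translation": [0, 0, 0], "rotation": [0, 0, -0.5]},
  {"translation": [0, 0, 0], "rotation": [0, 0, -0.5]},
  {"translation": [0, 0, 0], "rotation": [0, 0, -0.5]},
  {"translation": [0, 0, 0], "rotation": [0, 0, -0.5]},
  {"translation": [0, 0, 0], "rotation": [0, 0, -0.5]},
  {"translation": [0, 0, 0], "rotation": [0, 0, -0.3]},
  {"translation": [0, 0, 0], "rotation": [0, 0, 0]},
])

```text
time: 22.22
tcp_pos: [0.4608, -0.1558, 0.0682]
eef_rot: [1.0, -0.029, -0.001, -0.0]
force: [-4.3, 4.4, 6.1]
gripper_width: 0.0382
grasp_force: 59.8
```

```bash
python3 tab.py; python3 - <<'E'
from m import *
c=shot('wrist');m=masks(c)['red'];v,u=np.nonzero(m)
k=(v>280)&(v<360);P=np.array([ray(c,a,b,.123)[:2] for a,b in zip(u[k],v[k])])
d=np.linalg.svd(P-P.mean(0),full_matrices=False)[2][0];print('line',(np.arctan2(d[1],d[0])+.1405)%np.pi+np.pi,k.sum())
E
```

```text
t 22.2 yaw -3.3 torque [ 1.1493  1.2011 -0.0136] F [-4.3263  4.4203  6.059 ]
scene orange [(np.int32(17), np.float64(250.6), np.float64(198.9), array([ 0.4612, -0.0533]))]
scene green []
line 4.353527604701325 396
```

Request:
drive_tool([
  {"translation": [0, 0, 0], "rotation": [0, 0, -0.5]},
  {"translation": [0, 0, 0], "rotation": [0, 0, -0.5]},
  {"translation": [0, 0, 0], "rotation": [0, 0, -0.5]},
  {"translation": [0, 0, 0], "rotation": [0, 0, -0.5]},
  {"translation": [0, 0, 0], "rotation": [0, 0, -0.5]},
  {"translation": [0, 0, 0], "rotation": [0, 0, -0.5]},
  {"translation": [0, 0, 0], "rotation": [0, 0, -0.3]},
  {"translation": [0, 0, 0], "rotation": [0, 0, 0]},
])

```text
time: 22.98
tcp_pos: [0.4608, -0.1558, 0.0682]
eef_rot: [1.0, -0.0, -0.001, -0.0]
force: [-4.5, 4.4, 6.8]
gripper_width: 0.038
grasp_force: 59.8
```

```bash
python3 tab.py
```

```text
t 23.0 yaw -0.0 torque [ 1.1144  1.183  -0.1255] F [-4.5143  4.3829  6.7595]
scene orange [(np.int32(17), np.float64(250.6), np.float64(198.9), array([ 0.4612, -0.0533]))]
scene green []
```

Request:
drive_tool([
  {"translation": [0, 0, 0], "rotation": [0, 0, -0.5]},
  {"translation": [0, 0, 0], "rotation": [0, 0, -0.5]},
  {"translation": [0, 0, 0], "rotation": [0, 0, -0.5]},
  {"translation": [0, 0, 0], "rotation": [0, 0, -0.5]},
  {"translation": [0, 0, 0], "rotation": [0, 0, -0.5]},
  {"translation": [0, 0, 0], "rotation": [0, 0, -0.5]},
  {"translation": [0, 0, 0], "rotation": [0, 0, -0.3]},
  {"translation": [0, 0, 0], "rotation": [0, 0, 0]},
])

```text
time: 23.7
tcp_pos: [0.4608, -0.1558, 0.0682]
eef_rot: [1.0, 0.029, -0.001, -0.001]
force: [-3.9, 4.6, 5.5]
gripper_width: 0.0378
grasp_force: 59.8
```

```bash
python3 tab.py
```

```text
t 23.7 yaw 3.3 torque [ 1.1385  1.1795 -0.0302] F [-3.9009  4.6281  5.4661]
scene orange [(np.int32(17), np.float64(250.6), np.float64(198.9), array([ 0.4612, -0.0533]))]
scene green []
```

Request:
drive_tool([
  {"translation": [0, 0, 0], "rotation": [0, 0, -0.5]},
  {"translation": [0, 0, 0], "rotation": [0, 0, -0.5]},
  {"translation": [0, 0, 0], "rotation": [0, 0, -0.5]},
  {"translation": [0, 0, 0], "rotation": [0, 0, -0.5]},
  {"translation": [0, 0, 0], "rotation": [0, 0, -0.5]},
  {"translation": [0, 0, 0], "rotation": [0, 0, -0.5]},
  {"translation": [0, 0, 0], "rotation": [0, 0, -0.3]},
  {"translation": [0, 0, 0], "rotation": [0, 0, 0]},
])

```text
time: 24.42
tcp_pos: [0.4608, -0.1558, 0.0682]
eef_rot: [0.998, 0.058, -0.001, -0.001]
force: [-3.3, 4.6, 5.5]
gripper_width: 0.038
grasp_force: 59.8
```

```bash
python3 tab.py
```

```text
t 24.4 yaw 6.6 torque [ 1.1719  1.1986 -0.0245] F [-3.2641  4.6283  5.5332]
scene orange [(np.int32(17), np.float64(250.9), np.float64(198.9), array([ 0.4612, -0.0523]))]
scene green []
```

Request:
drive_tool([
  {"translation": [0, 0, 0], "rotation": [0, 0, -0.5]},
  {"translation": [0, 0, 0], "rotation": [0, 0, -0.5]},
  {"translation": [0, 0, 0], "rotation": [0, 0, -0.5]},
  {"translation": [0, 0, 0], "rotation": [0, 0, -0.5]},
  {"translation": [0, 0, 0], "rotation": [0, 0, -0.5]},
  {"translation": [0, 0, 0], "rotation": [0, 0, -0.5]},
  {"translation": [0, 0, 0], "rotation": [0, 0, -0.3]},
  {"translation": [0, 0, 0], "rotation": [0, 0, 0]},
])

```text
time: 25.13
tcp_pos: [0.4608, -0.1558, 0.0682]
eef_rot: [0.996, 0.086, -0.001, -0.001]
force: [-4.3, 3.5, 6.7]
gripper_width: 0.0379
grasp_force: 59.8
```

```bash
python3 tab.py
```

```text
t 25.1 yaw 9.9 torque [1.2125 1.175  0.0447] F [-4.2567  3.4904  6.6644]
scene orange [(np.int32(17), np.float64(250.4), np.float64(198.2), array([ 0.4579, -0.0543]))]
scene green [(np.int32(3), np.float64(249.0), np.float64(201.0), array([ 0.4714, -0.058 ]))]
```

Green has appeared behind the tab, so I stop turning and check.

```bash
sed -i "s/for n in('scene',)/for n in('scene','wrist','side')/" tab.py; python3 tab.py; python3 - <<'E'
import cv2,numpy as np
a,w=[cv2.imread(f'pics/t_{n}.png') for n in('scene','wrist')]
f=lambda i:cv2.convertScaleAbs(cv2.resize(i,(400,300),interpolation=2),alpha=1.6)
cv2.imwrite('pics/t2.png',np.hstack([f(a[185:215,230:270]),f(w)]))
for v in range(194,205):print(v,a[v,246:257,::-1].tolist()) if v in range(195,204) else 0
E
```

```text
t 25.2 yaw 9.9 torque [1.2279 1.148  0.008 ] F [-4.4599  4.231   4.934 ]
scene orange [(np.int32(18), np.float64(250.5), np.float64(198.3), array([ 0.4583, -0.0539]))]
scene green [(np.int32(3), np.float64(249.0), np.float64(201.0), array([ 0.4714, -0.058 ]))]
wrist orange [(np.int32(1457), np.float64(66.9), np.float64(249.1), array([ 0.4563, -0.0557]))]
wrist green [(np.int32(275), np.float64(73.1), np.float64(231.6), array([ 0.466 , -0.0587]))]
side orange [(np.int32(44), np.float64(275.5), np.float64(225.9), array([ 0.4524, -0.0593]))]
side green []
195 [[61, 62, 53], [65, 66, 56], [70, 70, 59], [62, 62, 52], [55, 52, 44], [52, 50, 42], [52, 49, 41], [54, 51, 43], [55, 51, 43], [55, 52, 43], [56, 51, 41]]
196 [[26, 29, 27], [30, 31, 29], [42, 35, 29], [44, 32, 26], [40, 29, 25], [39, 31, 27], [35, 32, 27], [36, 35, 29], [36, 34, 31], [36, 35, 30], [37, 36, 31]]
197 [[27, 29, 29], [32, 28, 25], [53, 29, 18], [61, 27, 10], [58, 24, 9], [52, 22, 8], [45, 19, 9], [45, 22, 13], [32, 19, 14], [22, 20, 18], [20, 21, 21]]
198 [[28, 31, 29], [35, 26, 22], [59, 28, 13], [71, 27, 3], [72, 28
[... 170 characters left out ...]
, [72, 29, 5], [72, 30, 10], [47, 20, 9], [25, 20, 18], [20, 22, 22]]
200 [[28, 29, 28], [33, 31, 23], [41, 30, 12], [44, 30, 7], [46, 29, 7], [47, 26, 4], [53, 26, 3], [51, 25, 7], [37, 22, 15], [24, 23, 22], [20, 22, 22]]
201 [[33, 33, 32], [31, 36, 30], [30, 41, 25], [28, 43, 24], [25, 38, 21], [26, 34, 18], [29, 34, 18], [31, 29, 19], [31, 32, 26], [31, 32, 32], [26, 28, 27]]
202 [[45, 44, 40], [49, 50, 46], [51, 54, 47], [52, 56, 49], [52, 56, 50], [50, 54, 47], [50, 57, 47], [52, 57, 48], [53, 55, 50], [55, 57, 53], [48, 49, 47]]
203 [[47, 47, 43], [58, 57, 52], [65, 65, 60], [69, 68, 62], [72, 72, 66], [76, 76, 70], [77, 77, 69], [77, 77, 71], [79, 79, 73], [81, 82, 75], [77, 77, 70]]
```

View pics/t2.png

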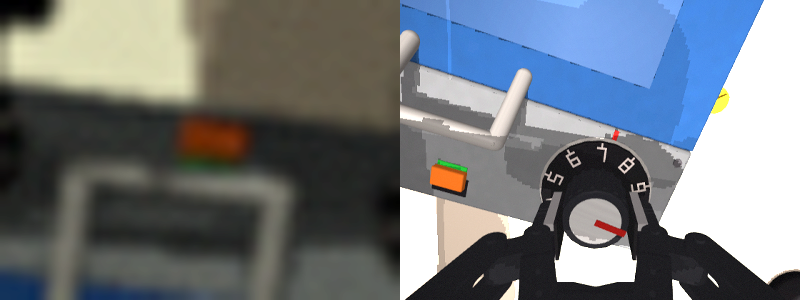

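The scene crop shows a thin green sliver under the tab at (212,160). The wrist view shows green at (452,162) with the index about 7.4. The bolt has only partly dropped, so I ease on by about 1°.

Request:
drive_tool([
  {"translation": [0, 0, 0], "rotation": [0, 0, -0.3]},
  {"translation": [0, 0, 0], "rotation": [0, 0, -0.3]},
  {"translation": [0, 0, 0], "rotation": [0, 0, -0.3]},
  {"translation": [0, 0, 0], "rotation": [0, 0, -0.3]},
  {"translation": [0, 0, 0], "rotation": [0, 0, 0]},
  {"translation": [0, 0, 0], "rotation": [0, 0, 0]},
  {"translation": [0, 0, 0], "rotation": [0, 0, 0]},
  {"translation": [0, 0, 0], "rotation": [0, 0, 0]},
])

```text
time: 26.0
tcp_pos: [0.4608, -0.1558, 0.0682]
eef_rot: [0.995, 0.097, -0.001, -0.001]
force: [-4.3, 4.3, 5.1]
gripper_width: 0.0383
grasp_force: 59.8
```

```bash
python3 tab.py
```

```text
t 26.0 yaw 11.1 torque [ 1.1149  1.1912 -0.0596] F [-4.3091  4.2678  5.1272]
scene orange [(np.int32(18), np.float64(251.3), np.float64(196.8), array([ 0.451 , -0.0518]))]
scene green [(np.int32(12), np.float64(250.5), np.float64(200.5), array([ 0.4689, -0.053 ]))]
wrist orange [(np.int32(1447), np.float64(64.6), np.float64(256.4), array([ 0.4501, -0.0547]))]
wrist green [(np.int32(791), np.float64(72.0), np.float64(233.5), array([ 0.4629, -0.0581]))]
side orange [(np.int32(40), np.float64(272.6), np.float64(225.9), array([ 0.4455, -0.0574]))]
side green [(np.int32(18), np.float64(278.0), np.float64(226.8), array([ 0.4575, -0.0645]))]
```

The bolt is dropped: the tab has moved 10 mm and green is clear in all views. I release the dial and turn towards the handle.

Request:
drive_tool([
  {"translation": [0, 0, 0], "rotation": [0, 0, 0]},
  {"translation": [0, 0, 0], "rotation": [0, 0, 0]},
  {"translation": [0, 0, 0], "rotation": [0, 0, 0]},
  {"translation": [0, 0, 0], "rotation": [0, 0, 0]},
  {"translation": [0, 0, -1], "rotation": [0, 0, 0]},
  {"translation": [0, 0, -2], "rotation": [0, 0, 0]},
  {"translation": [0, 0, -3], "rotation": [0, 0, 0]},
  {"translation": [0, 0, -3], "rotation": [0, 0, 0]},
], grip=0.75)

```text
time: 26.82
tcp_pos: [0.4618, -0.1565, 0.1581]
eef_rot: [0.995, 0.097, -0.001, -0.0]
force: [1.8, -0.6, 0.1]
gripper_width: 0.0639
grasp_force: 0.0
```

Request:
drive_tool([
  {"translation": [0, 0, 0], "rotation": [0, 0, 7]},
  {"translation": [0, 0, 0], "rotation": [0, 0, 7]},
  {"translation": [0, 0, 0], "rotation": [0, 0, 7]},
  {"translation": [0, 0, 0], "rotation": [0, 0, 7]},
  {"translation": [0, 0, 0], "rotation": [0, 0, 7]},
  {"translation": [0, 0, 0], "rotation": [0, 0, 7]},
  {"translation": [0, 0, 0], "rotation": [0, 0, 7]},
  {"translation": [0, 0, 0], "rotation": [0, 0, 7]},
])

```text
time: 27.48
tcp_pos: [0.4624, -0.1565, 0.1576]
eef_rot: [0.923, -0.385, 0.0, -0.0]
force: [0.5, 1.4, 1.3]
gripper_width: 0.0641
grasp_force: 0.0
```

Request:
drive_tool([
  {"translation": [0, 0, 0], "rotation": [0, 0, 7]},
  {"translation": [0, 0, 0], "rotation": [0, 0, 7]},
  {"translation": [0, 0, 0], "rotation": [0, 0, 7]},
  {"translation": [0, 0, 0], "rotation": [0, 0, 7]},
  {"translation": [0, 0, 0], "rotation": [0, 0, 7]},
  {"translation": [0, 0, 0], "rotation": [0, 0, 7]},
  {"translation": [0, 0, 0], "rotation": [0, 0, 7]},
  {"translation": [0, 0, 0], "rotation": [0, 0, 4]},
])

```text
time: 28.15
tcp_pos: [0.4624, -0.1565, 0.1576]
eef_rot: [-0.655, 0.756, -0.0, 0.0]
force: [0.8, 0.6, -0.0]
gripper_width: 0.064
grasp_force: 0.0
```

```bash
cat > go.py <<'E'
from m import *
import sys
s=env.get_state();q=R.from_quat(s['eef_rot'])
print(s['time'],s['tcp_pos'],'yaw',np.degrees(np.arctan2(*q.as_matrix()[[1,0],0])),s['force'],s['joints'])
print('cm',100*q.inv().apply(np.array([float(x) for x in sys.argv[1:4]])-s['tcp_pos']))
E
python3 tab.py; python3 go.py .5015 -.0605 .11
```

```text
t 28.1 yaw -98.2 torque [ 0.028  -0.0129 -0.0228] F [ 0.8127  0.5901 -0.0467]
scene orange [(np.int32(17), np.float64(251.4), np.float64(196.9), array([ 0.4515, -0.0514]))]
scene green [(np.int32(11), np.float64(250.3), np.float64(200.5), array([ 0.4689, -0.0537]))]
wrist orange [(np.int32(436), np.float64(308.3), np.float64(327.6), array([ 0.4477, -0.0555]))]
wrist green [(np.int32(234), np.float64(293.9), np.float64(325.0), array([ 0.4592, -0.0597]))]
side orange [(np.int32(39), np.float64(272.6), np.float64(225.9), array([ 0.4455, -0.0574]))]
side green [(np.int32(17), np.float64(278.0), np.float64(226.9), array([ 0.4574, -0.0648]))]
28.3 [ 0.4624 -0.1565  0.1576] yaw -97.78350781755307 [ 0.7477  0.8935 -0.2566] [ 0.0073  0.1867 -0.3779  0.0001 -1.0061 -0.1431]
cm [-10.0381  -2.5739   4.7602]
```

Request:
drive_tool([
  {"translation": [-1.43, -0.37, 0.5], "rotation": [0, 0, 0]},
  {"translation": [-1.43, -0.37, 0.5], "rotation": [0, 0, 0]},
  {"translation": [-1.43, -0.37, 0.5], "rotation": [0, 0, 0]},
  {"translation": [-1.43, -0.37, 0.5], "rotation": [0, 0, 0]},
  {"translation": [-1.43, -0.37, 0.5], "rotation": [0, 0, 0]},
  {"translation": [-1.43, -0.37, 0.5], "rotation": [0, 0, 0]},
  {"translation": [-1.43, -0.37, 0.5], "rotation": [0, 0, 0]},
  {"translation": [0, 0, 0], "rotation": [0, 0, 0]},
], grip=0.5)

```text
time: 28.97
tcp_pos: [0.5022, -0.0592, 0.1217]
eef_rot: [-0.658, 0.753, 0.0, -0.0]
force: [-0.1, -0.4, 0.1]
gripper_width: 0.0426
grasp_force: 0.0
```

```bash
python3 go.py .5015 -.0605 .07; python3 - <<'E'
from m import *
c=shot('wrist');g=cv2.cvtColor(c['frame'],cv2.COLOR_RGB2HSV).astype(int)
print([ (n,proj(c,p).round()) for n,p in(('bar+',(.5015+.0035,-.0605+.025,.115)),('bar0',(.5015,-.0605,.115)),('bar-',(.5015-.0035,-.0605-.025,.115)))])
m=(g[...,1]<60)&(g[...,2]>100)
u,v=proj(c,(.5015-.003,-.0605-.02,.115)).round().astype(int)
print(u,v,[(k,*c['frame'][v,k]) for k in range(u-60,u+61,4)])
E
```

```text
28.9667 [ 0.5022 -0.0592  0.1217] yaw -97.66274682362558 [-0.1049 -0.372   0.0561] [ 0.204   0.2553 -0.3881 -0.0002 -0.9283 -0.3376]
cm [0.1329 0.0471 5.1683]
[('bar+', array([274., 286.])), ('bar0', array([274., 247.])), ('bar-', array([274., 204.]))]
275 213 [(215, np.uint8(25), np.uint8(47), np.uint8(77)), (219, np.uint8(22), np.uint8(45), np.uint8(76)), (223, np.uint8(23), np.uint8(44), np.uint8(78)), (227, np.uint8(24), np.uint8(46), np.uint8(77)), (231, np.uint8(23), np.uint8(46), np.uint8(76)), (235, np.uint8(26), np.uint8(47), np.uint8(78)), (239, np.uint8(25), np.uint8(46), np.uint8(78)), (243, np.uint8(58), np.uint8(57), np.uint8(58)), (247, np.uint8(75), np.uint8(75), np.uint8(76)), (251, np.uint8(74), np.uint8(75), np.uint8(75)), (255, np.uint8(62), np.uint8(62), np.uint8(63)), (259, np.uint8(62), np.uint8(62), np.uint8(63)), (263, np.uint8(64), np.uint8(63), np.uint8(63)), (267, np.uint8(63), np.uint8(63), np.uint8(64)), (271, np.uint8(96), np.uint8(93), np.uint8(88)), (275, np.uint8(103), np.uint8(98), np.uint8(94)), (279, np.uint8(107), np.uint8(101), np.uint8(96)), (283, np.uint8(97), np.uint8(92), np.uint8(89)), (287, np.uint8(80), np.uint8(81), np.uint8(80)), (291, np.uint8(80), np.uint8(78), np.uint8(78)), (295, np.uint8(79), np.uint8(79), np.uint8(79)), (299, np.uint8(78), np.uint8(76), np.uint8(78)), (303, np.uint8(77), np.uint8(77), np.uint8(78)), (307, np.uint8(78), np.uint8(77), np.uint8(77)), (311, np.uint8(77), np.uint8(76), np.uint8(78)), (315, np.uint8(77), np.uint8(77), np.uint8(78)), (319, np.uint8(78), np.uint8(78), np.uint8(79)), (323, np.uint8(80), np.uint8(79), np.uint8(79)), (327, np.uint8(80), np.uint8(79), np.uint8(80)), (331, np.uint8(79), np.uint8(79), np.uint8(78)), (335, np.uint8(62), np.uint8(78), np.uint8(63))]
```

The bar lies at u 271–285, centred between the fingers. I descend and grip.

Request:
drive_tool([
  {"translation": [0, 0, 0.6], "rotation": [0, 0, 0]},
  {"translation": [0, 0, 0.8], "rotation": [0, 0, 0]},
  {"translation": [0, 0, 0.8], "rotation": [0, 0, 0]},
  {"translation": [0, 0, 0.8], "rotation": [0, 0, 0]},
  {"translation": [0, 0, 0.8], "rotation": [0, 0, 0]},
  {"translation": [0, 0, 0.6], "rotation": [0, 0, 0]},
  {"translation": [0, 0, 0.4], "rotation": [0, 0, 0]},
  {"translation": [0, 0, 0], "rotation": [0, 0, 0]},
])

```text
time: 29.68
tcp_pos: [0.501, -0.061, 0.0735]
eef_rot: [-0.657, 0.754, 0.001, -0.001]
force: [0.5, -0.4, -0.1]
gripper_width: 0.0428
grasp_force: 0.0
```

Request:
drive_tool([
  {"translation": [0, 0, 0], "rotation": [0, 0, 0]},
  {"translation": [0, 0, 0], "rotation": [0, 0, 0]},
  {"translation": [0, 0, 0], "rotation": [0, 0, 0]},
  {"translation": [0, 0, 0], "rotation": [0, 0, 0]},
  {"translation": [0, 0, 0], "rotation": [0, 0, 0]},
  {"translation": [0, 0, 0], "rotation": [0, 0, 0]},
  {"translation": [0, 0, 0], "rotation": [0, 0, 0]},
  {"translation": [0, 0, 0], "rotation": [0, 0, 0]},
], grip=0)

```text
time: 30.35
tcp_pos: [0.5006, -0.0607, 0.075]
eef_rot: [-0.657, 0.754, 0.001, -0.001]
force: [-4.2, 1.7, 5.6]
gripper_width: 0.0071
grasp_force: 58.9
```

```bash
python3 go.py .5015 -.0605 .07
```

```text
30.35 [ 0.5006 -0.0607  0.075 ] yaw -97.89445553319268 [-4.1586  1.672   5.5857] [ 0.2015  0.312  -0.4485 -0.0006 -0.8121 -0.3389]
cm [-0.0325 -0.089   0.5016]
```

The 7 mm opening suggests the tips hold only the top of the bar, so I reopen and go 8 mm deeper.

Request:
drive_tool([
  {"translation": [0, 0, 0], "rotation": [0, 0, 0]},
  {"translation": [0, 0, 0], "rotation": [0, 0, 0]},
  {"translation": [0, 0, 0], "rotation": [0, 0, 0]},
  {"translation": [0, 0, 0], "rotation": [0, 0, 0]},
  {"translation": [0, 0, 0.2], "rotation": [0, 0, 0]},
  {"translation": [0, 0, 0.3], "rotation": [0, 0, 0]},
  {"translation": [0, 0, 0.3], "rotation": [0, 0, 0]},
  {"translation": [0, 0, 0], "rotation": [0, 0, 0]},
], grip=0.4)

```text
time: 31.02
tcp_pos: [0.5011, -0.0609, 0.0657]
eef_rot: [-0.657, 0.754, 0.0, -0.001]
force: [-0.6, 0.4, 0.1]
gripper_width: 0.0341
grasp_force: 0.0
```

Request:
drive_tool([
  {"translation": [0, 0, 0], "rotation": [0, 0, 0]},
  {"translation": [0, 0, 0], "rotation": [0, 0, 0]},
  {"translation": [0, 0, 0], "rotation": [0, 0, 0]},
  {"translation": [0, 0, 0], "rotation": [0, 0, 0]},
  {"translation": [0, 0, 0], "rotation": [0, 0, 0]},
  {"translation": [0, 0, 0], "rotation": [0, 0, 0]},
  {"translation": [0, 0, 0], "rotation": [0, 0, 0]},
  {"translation": [0, 0, 0], "rotation": [0, 0, 0]},
], grip=0)

```text
time: 31.68
tcp_pos: [0.5005, -0.0607, 0.0666]
eef_rot: [-0.657, 0.754, 0.001, -0.001]
force: [-4.7, 2.2, 3.2]
gripper_width: 0.0075
grasp_force: 58.7
```

```bash
python3 go.py .5015 -.0605 .0655; python3 - <<'E'
import numpy as np
r=.1697;a0=np.arctan2(.03,.167)
P=lambda t:np.array([-r*np.cos(a0+t),r*np.sin(a0+t)])
for t in range(0,96,4):print(t,(100*(P(np.radians(t+4))-P(np.radians(t)))).round(2),end=';')
E
```

```text
31.6833 [ 0.5005 -0.0607  0.0666] yaw -97.90823304561754 [-4.693   2.2231  3.1757] [ 0.2014  0.3237 -0.4579 -0.0007 -0.7913 -0.3389]
cm [-0.0375 -0.0932  0.1067]
0 [0.25 1.16];4 [0.33 1.14];8 [0.41 1.11];12 [0.49 1.08];16 [0.56 1.04];20 [0.63 1.  ];24 [0.7  0.96];28 [0.76 0.9 ];32 [0.83 0.85];36 [0.88 0.79];40 [0.94 0.73];44 [0.98 0.66];48 [1.03 0.59];52 [1.07 0.52];56 [1.1  0.44];60 [1.13 0.36];64 [1.15 0.28];68 [1.17 0.2 ];72 [1.18 0.12];76 [1.18 0.04];80 [ 1.18 -0.05];84 [ 1.18 -0.13];88 [ 1.17 -0.21];92 [ 1.15 -0.29];
```

The grip is now consistent on the bar. I lift along the arc, with tool -y as box +x and -z as up.

Request:
drive_tool([
  {"translation": [0, -0.25, -1.16], "rotation": [0, 0, 0]},
  {"translation": [0, -0.33, -1.14], "rotation": [0, 0, 0]},
  {"translation": [0, -0.41, -1.11], "rotation": [0, 0, 0]},
  {"translation": [0, -0.49, -1.08], "rotation": [0, 0, 0]},
  {"translation": [0, -0.56, -1.04], "rotation": [0, 0, 0]},
  {"translation": [0, 0, 0], "rotation": [0, 0, 0]},
  {"translation": [0, 0, 0], "rotation": [0, 0, 0]},
  {"translation": [0, 0, 0], "rotation": [0, 0, 0]},
])

```text
time: 32.35
tcp_pos: [0.5194, -0.0634, 0.1213]
eef_rot: [-0.657, 0.754, 0.002, -0.002]
force: [-7.7, 3.5, 3.8]
gripper_width: 0.0074
grasp_force: 59.3
```

```bash
cat > lid.py <<'E'
from m import *
# front-edge of blue lid in side view: extent of blue mask
c=shot('side');h=cv2.cvtColor(c['frame'],cv2.COLOR_RGB2HSV).astype(int)
m=(h[...,0]>100)&(h[...,0]<125)&(h[...,1]>120)&(h[...,2]>50);m[:,:240]=0;m[:,420:]=0
b=max(cc(m,50));v,u=np.nonzero(m);print('blue',b,u.min(),u.max(),v.min(),v.max())
E
python3 go.py .5 -.06 .1; python3 lid.py
```

```text
32.35 [ 0.5194 -0.0634  0.1213] yaw -97.92485384892805 [-7.6563  3.5174  3.814 ] [ 0.188   0.2862 -0.344  -0.0018 -0.9458 -0.3252]
cm [-0.0706  1.952   2.1447]
blue (np.int32(2957), np.float64(336.3), np.float64(225.4)) 301 376 179 262
```

Request:
drive_tool([
  {"translation": [0, -0.63, -1.0], "rotation": [0, 0, 0]},
  {"translation": [0, -0.7, -0.96], "rotation": [0, 0, 0]},
  {"translation": [0, -0.76, -0.9], "rotation": [0, 0, 0]},
  {"translation": [0, -0.83, -0.85], "rotation": [0, 0, 0]},
  {"translation": [0, -0.88, -0.79], "rotation": [0, 0, 0]},
  {"translation": [0, -0.94, -0.73], "rotation": [0, 0, 0]},
  {"translation": [0, -0.98, -0.66], "rotation": [0, 0, 0]},
  {"translation": [0, 0, 0], "rotation": [0, 0, 0]},
])

```text
time: 33.07
tcp_pos: [0.5756, -0.0715, 0.1832]
eef_rot: [-0.657, 0.754, 0.002, -0.003]
force: [-13.2, 5.6, 16.4]
gripper_width: 0.0072
grasp_force: 59.7
```

```bash
python3 go.py .5 -.06 .1; python3 lid.py
```

```text
33.0667 [ 0.5756 -0.0715  0.1832] yaw -97.86222543231652 [-13.1599   5.611   16.3913] [ 0.1553  0.3225 -0.1203 -0.0004 -1.1357 -0.2923]
cm [-0.1228  7.5819  8.3764]
blue (np.int32(1314), np.float64(343.4), np.float64(219.7)) 310 375 165 261
```

Request:
drive_tool([
  {"translation": [0, -0.98, -0.65], "rotation": [0, 0, 0]},
  {"translation": [0, -1.04, -0.57], "rotation": [0, 0, 0]},
  {"translation": [0, -1.08, -0.48], "rotation": [0, 0, 0]},
  {"translation": [0, -1.11, -0.4], "rotation": [0, 0, 0]},
  {"translation": [0, -1.15, -0.31], "rotation": [0, 0, 0]},
  {"translation": [0, -1.17, -0.22], "rotation": [0, 0, 0]},
  {"translation": [0, -1.18, -0.14], "rotation": [0, 0, 0]},
  {"translation": [0, 0, 0], "rotation": [0, 0, 0]},
])

```text
time: 33.78
tcp_pos: [0.6573, -0.0831, 0.211]
eef_rot: [-0.657, 0.754, -0.002, 0.001]
force: [0.0, -1.0, 6.6]
gripper_width: 0.0077
grasp_force: 61.1
```

```bash
python3 go.py .5 -.06 .1; python3 lid.py
```

```text
33.7833 [ 0.6573 -0.0831  0.211 ] yaw -97.86132802535465 [ 0.0489 -1.0096  6.581 ] [ 0.1193  0.4383  0.1272  0.0029 -1.2559 -0.2574]
cm [-0.1541 15.942  11.0311]
blue (np.int32(287), np.float64(327.4), np.float64(214.9)) 310 376 156 260
```

Request:
drive_tool([
  {"translation": [0, -1.0, -0.04], "rotation": [0, 0, 0]},
  {"translation": [0, -1.0, 0.02], "rotation": [0, 0, 0]},
  {"translation": [0, -1.0, 0.08], "rotation": [0, 0, 0]},
  {"translation": [0, -0.9, 0.13], "rotation": [0, 0, 0]},
  {"translation": [0, 0, 0], "rotation": [0, 0, 0]},
  {"translation": [0, 0, 0], "rotation": [0, 0, 0]},
  {"translation": [0, 0, 0], "rotation": [0, 0, 0]},
  {"translation": [0, 0, 0], "rotation": [0, 0, 0]},
])

```text
time: 34.5
tcp_pos: [0.6948, -0.0884, 0.2076]
eef_rot: [-0.657, 0.754, -0.002, 0.001]
force: [2.9, -4.5, 4.3]
gripper_width: 0.0074
grasp_force: 62.4
```

```bash
python3 go.py .6974 -.0886 .21; python3 lid.py
```

```text
34.5 [ 0.6948 -0.0884  0.2076] yaw -97.89812814255647 [ 2.8792 -4.5315  4.2983] [ 0.1046  0.5076  0.2326  0.0019 -1.2922 -0.2429]
cm [-0.0129 -0.258  -0.2357]
blue (np.int32(278), np.float64(327.4), np.float64(214.8)) 310 386 151 260
```

Request:
drive_tool([
  {"translation": [0, -0.2, 0], "rotation": [0, 0, 0]},
  {"translation": [0, -0.1, 0.05], "rotation": [0, 0, 0]},
  {"translation": [0, 0, 0], "rotation": [0, 0, 0]},
  {"translation": [0, 0, 0], "rotation": [0, 0, 0]},
  {"translation": [0, 0, 0], "rotation": [0, 0, 0]},
  {"translation": [0, 0, 0], "rotation": [0, 0, 0]},
  {"translation": [0, 0, 0], "rotation": [0, 0, 0]},
  {"translation": [0, 0, 0], "rotation": [0, 0, 0]},
])

```text
time: 35.22
tcp_pos: [0.6956, -0.0885, 0.2074]
eef_rot: [-0.657, 0.754, -0.0, -0.001]
force: [-2.3, -3.8, 6.7]
gripper_width: 0.0074
grasp_force: 62.7
```

Request:
drive_tool([
  {"translation": [0, 0, 0], "rotation": [0, 0, 0]},
  {"translation": [0, 0, 0], "rotation": [0, 0, 0]},
  {"translation": [0, 0, 0], "rotation": [0, 0, 0]},
  {"translation": [0, 0, 0], "rotation": [0, 0, 0]},
  {"translation": [0, 0, 0], "rotation": [0, 0, 0]},
  {"translation": [0, 0, -0.5], "rotation": [0, 0, 0]},
  {"translation": [0, 0, -1], "rotation": [0, 0, 0]},
  {"translation": [0, 0, -1.5], "rotation": [0, 0, 0]},
], grip=0.25)

```text
time: 35.88
tcp_pos: [0.696, -0.0876, 0.2356]
eef_rot: [-0.657, 0.754, 0.001, -0.001]
force: [0.6, -0.1, -0.2]
gripper_width: 0.0212
grasp_force: 0.0
```

Request:
drive_tool([
  {"translation": [0, 0, -2], "rotation": [0, 0, 0]},
  {"translation": [0, 0, -2], "rotation": [0, 0, 0]},
  {"translation": [0, 0, -2], "rotation": [0, 0, 0]},
  {"translation": [0, 0, -2], "rotation": [0, 0, 0]},
  {"translation": [0, 0, -1], "rotation": [0, 0, 0]},
  {"translation": [0, 0, 0], "rotation": [0, 0, 0]},
  {"translation": [0, 0, 0], "rotation": [0, 0, 0]},
  {"translation": [0, 0, 0], "rotation": [0, 0, 0]},
])

```text
time: 36.55
tcp_pos: [0.696, -0.0875, 0.3245]
eef_rot: [-0.657, 0.754, 0.001, -0.001]
force: [-0.1, -0.6, 0.4]
gripper_width: 0.0213
grasp_force: 0.0
```

```bash
python3 go.py .7 -.09 .3; python3 lid.py; python3 - <<'E'
from m import *
# upright check: steel bar expected ends vs image gradient in the side view
ex=np.array([.990,-.140,0]);ey=np.array([.140,.990,0]);H=np.array([.667,-.0843,.085])
c=shot('side');a=shot('scene')
h=cv2.cvtColor(c['frame'],cv2.COLOR_RGB2HSV).astype(int)
m=(h[...,0]>100)&(h[...,0]<125)&(h[...,1]>120)&(h[...,2]>50)
for t in(1.45,1.5,1.57,1.64):
    for L in(.145,.167):
        P=H+L*(-np.cos(t)*ex+np.sin(t)*np.array([0,0,1]))+(.030*(np.sin(t)*ex+np.cos(t)*np.array([0,0,1])) if L>.15 else 0)
        print(t,L,[proj(c,P+s*ey).round(1) for s in((-.155,.155) if L<.15 else (-.029,.029))],[proj(a,P+s*ey).round(1) for s in((-.155,.155) if L<.15 else (-.029,.029))])
v,u=np.nonzero(m)
for r in range(150,262,8): k=u[(v==r)&(u>240)&(u<420)]; print(r,(k.min(),k.max()) if len(k) else '',end=' ')
g=a['frame'][150:260,225:262].mean(2); print('\nscene col 247:',a['frame'][150:215,247].mean(1).round().astype(int).tolist())
E
```

```text
36.55 [ 0.696  -0.0875  0.3245] yaw -97.88405912711109 [-0.1248 -0.5731  0.3869] [ 0.1043  0.4826  0.4733 -0.0009 -1.5641 -0.2419]
cm [ 0.1898 -0.4376  2.4501]
blue (np.int32(274), np.float64(327.3), np.float64(214.9)) 310 386 149 260
1.45 0.145 [array([380.5, 209.9]), array([342.4, 141.8])] [array([182.9, 204.9]), array([285.4, 218.8])]
1.45 0.167 [array([375.6, 167.2]), array([367.8, 155. ])] [array([220.6, 211.2]), array([240.3, 213.9])]
1.5 0.145 [array([384. , 209.4]), array([345.1, 141.4])] [array([182.1, 206.5]), array([285. , 220.5])]
1.5 0.167 [array([379.2, 167.2]), array([371.3, 155.1])] [array([219.8, 213.6]), array([239.6, 216.3])]
1.57 0.145 [array([388.8, 208.8]), array([348.9, 141.1])] [array([180.9, 208.9]), array([284.4, 223. ])]
1.57 0.167 [array([384.1, 167.5]), array([376. , 155.4])] [array([218.7, 217. ]), array([238.6, 219.7])]
1.64 0.145 [array([393.6, 208.6]), array([352.6, 141. ])] [array([179.8, 211.4]), array([283.8, 225.7])]
1.64 0.167 [array([388.9, 168.2]), array([380.6, 156. ])] [array([217.7, 220.6]), array([237.7, 223.3])]
150  158  166 (np.int64(360), np.int64(360)) 174 (np.int64(365), np.int64(365)) 182 (np.int64(369), np.int64(370)) 190 (np.int64(373), np.int64(375)) 198 (np.int64(369), np.int64(380)) 206 (np.int64(383), np.int64(385)) 214 (np.int64(318), np.int64(367)) 222 (np.int64(311), np.int64(384)) 230 (np.int64(363), np.int64(382)) 238  246 (np.int64(379), np.int64(379)) 254 (np.int64(374), np.int64(377)) 
scene col 247: [133, 132, 133, 133, 132, 132, 132, 132, 133, 133, 132, 133, 133, 133, 133, 133, 133, 132, 132, 133, 132, 132, 133, 133, 130, 120, 107, 102, 103, 103, 103, 102, 102, 112, 127, 132, 134, 134, 133, 132, 133, 132, 134, 134, 119, 83, 64, 66, 64, 59, 61, 64, 68, 69, 68, 69, 70, 71, 71, 69, 71, 73, 72, 69, 49]
```

```bash
python3 -c "
from rig import env
print(env.hand_in())"
```

```text
the job is handed in; nothing more can be done
None
```

The lockbox is open and the job is handed in: left dial on 3, bolt dropped with the right dial at about 7.4, and the lid upright to within about 3° by my measurements, with the gripper let go and clear; no score came back.

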